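# Put the bond-head setup kit back in its holders

## Robot

A 6-joint arm with a two-finger parallel gripper is mounted at the origin on a cart in front of the work surface, level with it; the furniture and walls round the work are solid. World frame = base frame: x ahead of the robot, y to its left, z up, the work surface at z = 0. Lengths are in m, angles in rad, forces in N, time in s.
With the tool pointing down it reaches from about 0.35 to 0.85 m from the base axis. Payload 8.1 kg.
Tool frame: the origin (TCP) lies between the finger pads; the fingertips stand 14 mm ahead of it and the grasp point (between the pads) lies 5 mm behind it; z points along the fingers, y is the line along which they close (so a half turn about z gives the same grasp; the last joint's range is limited). The gripper opens to 93 mm and grips with 3 to 60 N. Pads are 15 mm wide; open, the fingers measure 128 mm over their backs; the gripper's body (75 mm by 188 mm) begins 65 mm behind the grasp point.
Start: joints at [1.178, 0.13, 1.488, -0, 1.523, -0.085], TCP at [0.182, 0.572, 0.233] pointing down, gripper open.
Joint ranges: [-2.96, 2.96], [-0.89, 2.26], [0.02, 2.5], [-1.34, 4.48], [0, 2.73], [-2.66, 2.66]. Speed limits (rad/s): [2.39, 2.39, 2.79, 3.14, 3.14, 3.14].

## Interface

Orientations are given as a rotation vector (axis times angle).
In Python, from plant import robot gives the robot as it stands.
- The arm moves only by the tool arm_command, never from a script. Its argument "targets" is a list of rows, each an object of numbers: "x", "y", "z": the shift along the world's x, y, z in units of 500 mm (1.0 is 500 mm); "rx", "ry", "rz": the turn, a rotation vector about the world's x, y, z in units of 2 rad (1.0 is 2 rad); "claw": the closure in counts, from 0 (fully open) to 255 (shut). In form: [{"x": .., "y": .., "z": .., "rx": .., "ry": .., "rz": .., "claw": ..}, ...]. A call has 1 to 10 rows; each row is the pose to reach, as a shift and turn from the pose commanded when the call began; what a row does not reach only later rows make up. A row lasts 1/12 s, in which the tool goes at most 41.7 mm and 7.16 degrees, less where a joint would pass 70% of its speed; a pose out of reach is approached as far as the arm can. A call with a number of a shift or a turn outside -1 to 1 is refused whole. A call with a gripper value outside its range is refused whole. The fingers move at their own pace and stop on an object; "squeeze" is the grip in N (left out, the last holds). Time passes only in rows, so rows that repeat a pose let the fingers close. It gives the time, the measured TCP pose, the force, the opening and the grip force at its end, in the units of the state.
- robot.read_state(): the state, without advancing time (a new reading comes with each control period).
- robot.read_camera(name): name is "side" or "top" or "wrist"; returns (picture, depth): 420x560x3 uint8, red, green, blue; 420x560 float32, m along the optical axis (not along the pixel's ray), 0 where there is no reading.
- robot.get_calibration(name): a dict with "intrinsics" (3x3 intrinsics, pixels), "origin" and "orientation" of the camera in the world. Camera axes: x right, y up, looking along -z (the intrinsics and any distortion apply to the point x, -y, -z); pixel columns grow to the right and rows downward; lengths in m; the calibration is good to about 2 mm. A picture is of the moment at which its call begins: read the wrist's pose just before it. get_calibration takes no time and is no camera call; for the wrist camera it gives the pose at the moment of the call.
- robot.close_job(): hands the job in; it is judged then, once.
The state is a dict: "t": time; "q": joint angles; "dq": joint speeds; "joint_torque": joint torques, N m; "tool_pos": TCP position; "orientation": TCP orientation; "force": force on the tool from outside, world axes, zero at the start; "wrist_torque": the same for the moment, N m; "opening": finger opening in m; "gripper_force": force on a finger pad.
Only numpy, scipy, OpenCV 4.12 (cv2) and the standard library are available. Lean on these libraries where they do the work, as an engineer would, in place of code of your own. Each camera call takes 0.05 s, during which the arm holds its last target. There are 200 camera calls.

## Task

The bond-head setup is finished: put its four tools away, each in the holder made for it. The long bladed press tip goes into the cradle with blue ends and the short plain press tip into the cradle with yellow ends, each lying level along its cradle on both end cups, blade or holes upward; the brass gauge weight stands upright in the small white round nest and the loupe upright in the larger black round nest, both fully down on the pad. Do not knock over or push away the amber flux bottle standing beside the holders.

Things in the scene. Friction and masses are not known exactly. Their poses are not given: they have to be found in the camera images.
- press_tip_2_mid (a point): Long press tip: bare grey metal bar lying blade up, 72 mm long (y axis), 12 mm wide (x), 19 mm high: a body 14 mm high and a blade 4 mm thick standing 5 mm up along the middle of its top; 0.09 kg. The point is its centre, 9.5 mm above its underside. Grip it across the 12 mm at mid-length, fingertips in the lowest 5 mm of the bar, so that the pads bear on the body.
- press_tip_1_mid (a point): Short press tip: bare grey metal bar without a blade, 58 mm long (its y axis), 10 mm wide (x), 8 mm high, two dark holes in its top; about 0.036 kg, lying on the worktop holes up. The point is its centre, 4 mm above its underside. Grip it across its 10 mm width at mid-length with the fingertips close above the worktop.
- gauge_weight_mid (a point): Gauge weight: small upright pale-brass weight, a 26 mm cylinder up to 24 mm, then a neck and a round knob, 38 mm high in all; about 0.11 kg, z axis up. The point is on its axis 19 mm above its foot. Grip the 26 mm cylinder with the fingertips 7 to 12 mm above its foot (above the worktop): lower fingertips strike the rim of the nest.
- loupe_mid (a point): Loupe: black upright eyepiece, 40 mm high; foot 34 mm across (up to 20 mm high), 37 mm knurled head from 27 to 40 mm; about 0.05 kg, z axis up. The point is on its axis 20 mm above its foot. Grip it with the fingertips 7 to 16 mm above its foot (above the worktop): lower fingertips strike the rim of the nest.
- long_cradle_seat (a point): Long cradle, fixed: aluminium plate 40 x 104 mm, a blue flared cup at each end. The point is the middle of the seat at the height of the cups' floors, 14 mm above the worktop; the tip lies along its y axis. Cups 22 mm wide at the floor, 28 mm at the mouth 7 mm higher; end play 5 mm each way at the floor, 8 at the mouth. The 48 mm between the cups are open to 10 mm below the point for fingers.
- short_cradle_seat (a point): Short cradle, fixed: aluminium plate 40 x 90 mm, a yellow flared cup at each end. The point is the middle of the seat at the height of the cups' floors, 14 mm above the worktop; the tip lies along its y axis. Cups 20 mm wide at the floor, 26 mm at the mouth 6 mm higher; end play 5 mm each way at the floor, 8 at the mouth. The 38 mm between the cups are open to 10 mm below the point for fingers.
- weight_nest_seat (a point): Weight nest: low white round plastic seat with a grey pad, 71 mm over its foot flange, 53 mm over its rim, fixed to the worktop. The point is the centre of its pad, 8 mm above the worktop. The recess is 35 mm across at the pad, 41 mm at the rim, which stands 5 mm above the pad.
- loupe_nest_seat (a point): Loupe nest: low black round plastic seat with a grey pad, 80 mm over its foot flange, 62 mm over its rim, fixed to the worktop. The point is the centre of its pad, 8 mm above the worktop. The recess is 44 mm across at the pad, 50 mm at the rim, which stands 5 mm above the pad.
- amber_dropper_mid (a point): Flux bottle, not to be handled: brown dropper bottle, black bulb, 30 mm across, 104 mm high, standing loose left of the holders; the point is on its axis, 52 mm up. Also tall: the black alignment stage between tools and holders, fixed, up to 130 mm high, x 0.43 to 0.64 m, y -0.03 to 0.19 m; carry things over it with fingertips above 170 mm. Other small things lying about are fixed.
Mind the look-alikes: they are no part of the job. Leave any green look-alike of the part that bears amber_dropper_mid alone.

How it is judged:
At the end, for the whole second after the job is handed in: Each tool in its own holder, released and at rest: press tips within 10 mm of the seat middle and 15 degrees of its line, weight and loupe within 9 mm of the nest axis; all within 3 mm of fully down and 8 degrees of upright. The flux bottle stands upright (horizontal distance between press_tip_2_mid and long_cradle_seat below 0.01 m and z of press_tip_2_mid in the frame of long_cradle_seat between 0.007 and 0.0125 m and angle between each of press_tip_2_mid, press_tip_1_mid, gauge_weight_mid, loupe_mid, amber_dropper_mid's own z axis and vertical below 0.14 rad and angle between the y axis of press_tip_2_mid and the y axis of long_cradle_seat, either way round below 0.26 rad and horizontal distance between press_tip_1_mid and short_cradle_seat below 0.01 m and z of press_tip_1_mid in the frame of short_cradle_seat between 0.0015 and 0.007 m and angle between the y axis of press_tip_1_mid and the y axis of short_cradle_seat, either way round below 0.26 rad and horizontal distance between gauge_weight_mid and weight_nest_seat below 0.009 m and z of gauge_weight_mid in the frame of weight_nest_seat between 0.0165 and 0.022 m and horizontal distance between loupe_mid and loupe_nest_seat below 0.009 m and z of loupe_mid in the frame of loupe_nest_seat between 0.0175 and 0.023 m); the robot touches nothing.
It fails at once if the flux bottle is knocked over or shifted by more than 30 mm (angle between amber_dropper_mid's own z axis and vertical above 0.5 rad or distance of amber_dropper_mid from where it was at the start of the episode above 0.03 m).
It also fails if it takes over 106 s, if anything falls off the work surface, if the arm or the gripper's body presses on something with over 40 N, if the wrist force passes 120 N, or if a joint passes its speed limit or range.

## Working session

There is one attempt and no reset: what is moved stays moved. The work goes in short steps, Python scripts to look and compute and a tool call to move; the robot and the scene stay as the last step left them, time stands still between calls to the robot, and variables do not carry over. Pictures are saved under pics/ and viewed, at most 14 in all, crops included, and the job is handed in when it is done.

Besides the shell and the picture viewer there is one more tool, called after ">>>" as a command line: name --argument value ..., lists and objects as JSON in quotes. arm_command: Moves the arm, as the interface text tells. Shifts and turns lie within -1 to 1; 1 stands for 500 mm of shift or 2 rad of turn. Its arguments: {"type":"object","properties":{"targets":{"type":"array","items":{"type":"object","properties":{"x":{"type":"number","minimum":-1,"maximum":1},"y":{"type":"number","minimum":-1,"maximum":1},"z":{"type":"number","minimum":-1,"maximum":1},"rx":{"type":"number","minimum":-1,"maximum":1},"ry":{"type":"number","minimum":-1,"maximum":1},"rz":{"type":"number","minimum":-1,"maximum":1},"claw":{"type":"number"}}}},"squeeze":{"type":"number"}},"required":["targets"]}

```bash
ls; mkdir -p pics
cat > h.py <<'E'
import numpy as np, cv2
from plant import robot
from scipy.spatial.transform import Rotation as R
def rot(o):
    o=np.array(o,float)
    return o if o.shape==(3,3) else (R.from_rotvec(o).as_matrix() if o.size==3 else R.from_quat(o).as_matrix())
def ray(c,u,v):
    K=np.array(c['intrinsics']);p=np.linalg.inv(K)@[u,v,1]
    return np.array(c['origin']),rot(c['orientation'])@[p[0],-p[1],-p[2]]
def onz(c,u,v,z):
    o,d=ray(c,u,v);return o+d*(z-o[2])/d[2]
def cloud(c,dep):
    K=np.array(c['intrinsics']);v,u=np.mgrid[:dep.shape[0],:dep.shape[1]]
    P=np.stack([u,v,np.ones_like(u)],-1)@np.linalg.inv(K).T*dep[...,None]
    return (P*[1,-1,-1])@rot(c['orientation']).T+np.array(c['origin'])
def snap(n,tag):
    c=robot.get_calibration(n);im,d=robot.read_camera(n)
    cv2.imwrite(f'pics/{tag}.png',im[...,::-1]);np.savez(f'{tag}.npz',im=im,d=d,K=c['intrinsics'],o=c['origin'],r=c['orientation'])
    return c,im,d
def load(tag):
    z=np.load(f'{tag}.npz');return dict(intrinsics=z['K'],origin=z['o'],orientation=z['r']),z['im'],z['d']
E
python3 - <<'E'
from h import *
for n in('top','side','wrist'):
    c,im,d=snap(n,n+'0');print(n,c)
print(robot.read_state())
E
```

```text
pics
top {'intrinsics': array([[541.00665201,   0.        , 283.67258435],
       [  0.        , 541.00665201, 214.0812942 ],
       [  0.        ,   0.        ,   1.        ]]), 'origin': array([0.17927173, 0.11587134, 1.47984199]), 'orientation': array([ 0.16667838, -0.15795517, -1.51254851])}
side {'intrinsics': array([[391.40178219,   0.        , 272.20554055],
       [  0.        , 391.40178219, 211.97574413],
       [  0.        ,   0.        ,   1.        ]]), 'origin': array([ 0.37464631, -0.5852591 ,  0.52278926]), 'orientation': array([ 0.98999667, -0.08273562, -0.158652  ])}
wrist {'intrinsics': array([[375.88484568,   0.        , 282.72805252],
       [  0.        , 375.88484568, 209.53977704],
       [  0.        ,   0.        ,   1.        ]]), 'origin': array([0.10573138, 0.59696709, 0.38507501]), 'orientation': array([-0.25006127, -0.1816735 ,  1.25403373])}
{'t': 0.15, 'q': array([ 1.17759767e+00,  1.31015109e-01,  1.48898903e+00,  1.35057760e-05,
        1.52299879e+00, -8.53847260e-02]), 'dq': array([-0.00057828, -0.00248572, -0.00444579, -0.00195969,  0.00087165,
        0.00116267]), 'joint_torque': array([ 6.74652947e-04, -5.60475326e+01, -4.92333519e+01,  7.68192834e-02,
        3.05860292e-02, -8.02773980e-05]), 'tool_pos': array([0.18159611, 0.57143674, 0.23183404]), 'orientation': array([-4.81554049e-01, -3.10411389e+00,  2.14688522e-03]), 'force': array([-0.35863136,  0.17046787,  0.51754761]), 'wrist_torque': array([-0.00200225,  0.09591755,  0.00584482]), 'gripper_force': 0.0, 'opening': 0.09309370510961092}
```

View pics/top0.png

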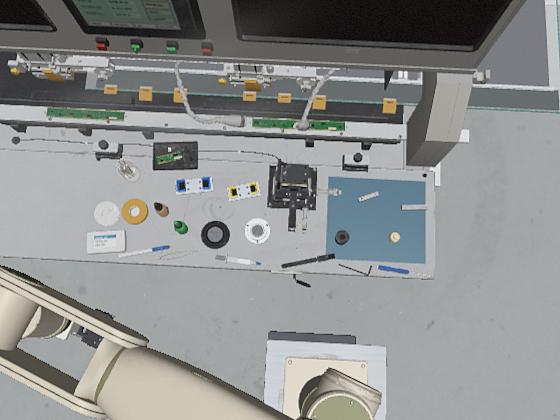

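View pics/side0.png

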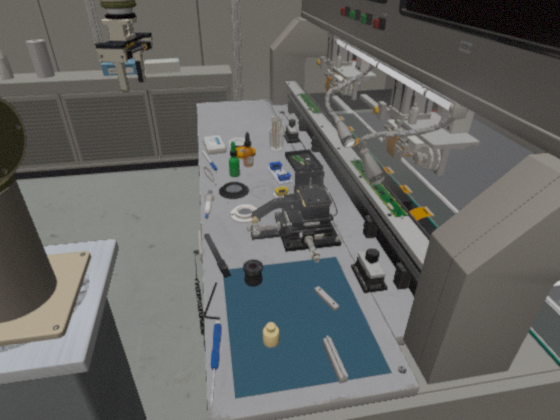

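View pics/wrist0.png

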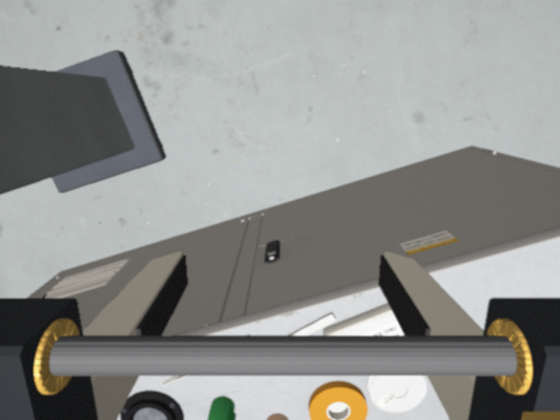

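The top view shows the tools on the blue mat: loupe (342,238), weight (395,238), short tip (369,196) and long tip (414,207). The holders are the blue-ended cradle (194,185), the yellow-ended cradle (243,191), the black nest (214,235) and the white nest (257,231). The brown bottle is at (161,209) and its green look-alike at (180,227). Next I'll enlarge the crops and measure.

Run:
```python
from h import *
c,im,d=load('top0')
a=cv2.resize(im[165:255,80:280],None,fx=4,fy=4,interpolation=cv2.INTER_CUBIC)
cv2.imwrite('pics/cropA.png',a[...,::-1])
s,sim,sd=load('side0')
b=cv2.resize(sim[250:400,195:395],None,fx=4,fy=4,interpolation=cv2.INTER_CUBIC)
cv2.imwrite('pics/cropB.png',b[...,::-1])
P=cloud(c,d);S=cloud(s,sd)
for n,(u,v) in dict(loupe=(342,238),weight=(395,238),short=(369,196),long=(414,207),lcr=(194,185),scr=(243,191),ln=(214,235),wn=(257,231),bot=(161,209),mat=(380,225)).items():
    print(n,P[v,u].round(3),onz(c,u,v,.02).round(3))
for n,(u,v) in dict(loupe=(253,272),weight=(271,335),short=(327,298),long=(335,358),mat=(300,330)).items():
    print('side',n,S[v,u].round(3),onz(s,u,v,.02).round(3))
```

```text
loupe [ 0.426 -0.029  0.038] [ 0.429 -0.03   0.02 ]
weight [ 0.434 -0.172  0.036] [ 0.437 -0.175  0.02 ]
short [ 0.554 -0.103  0.01 ] [ 0.551 -0.102  0.02 ]
long [ 0.526 -0.226  0.023] [ 0.526 -0.227  0.02 ]
lcr [0.562 0.39  0.002] [0.557 0.386 0.02 ]
scr [0.55  0.25  0.008] [0.547 0.249 0.02 ]
ln [0.42  0.32  0.014] [0.419 0.32  0.02 ]
wn [0.438 0.203 0.012] [0.436 0.203 0.02 ]
bot [0.474 0.46  0.068] [0.484 0.472 0.02 ]
mat [0.179 0.116 1.48 ] [ 0.471 -0.134  0.02 ]
side loupe [ 0.431 -0.046  0.038] [ 0.433 -0.026  0.02 ]
side weight [ 0.441 -0.185  0.028] [ 0.442 -0.178  0.02 ]
side short [ 0.556 -0.107  0.01 ] [ 0.552 -0.116  0.02 ]
side long [ 0.53  -0.233  0.016] [ 0.529 -0.236  0.02 ]
side mat [ 0.494 -0.162  0.003] [ 0.49  -0.176  0.02 ]
```

View pics/cropA.png

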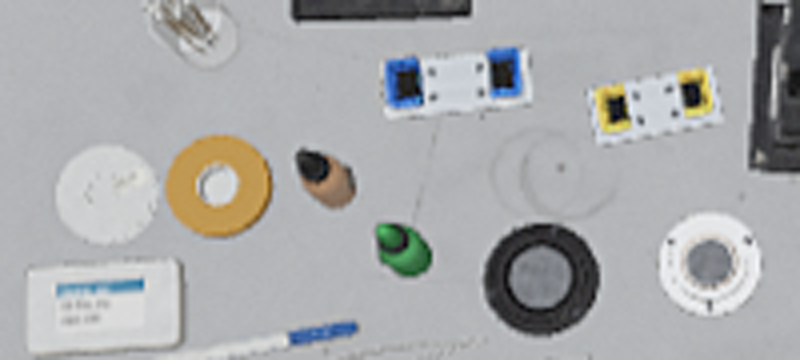

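View pics/cropB.png

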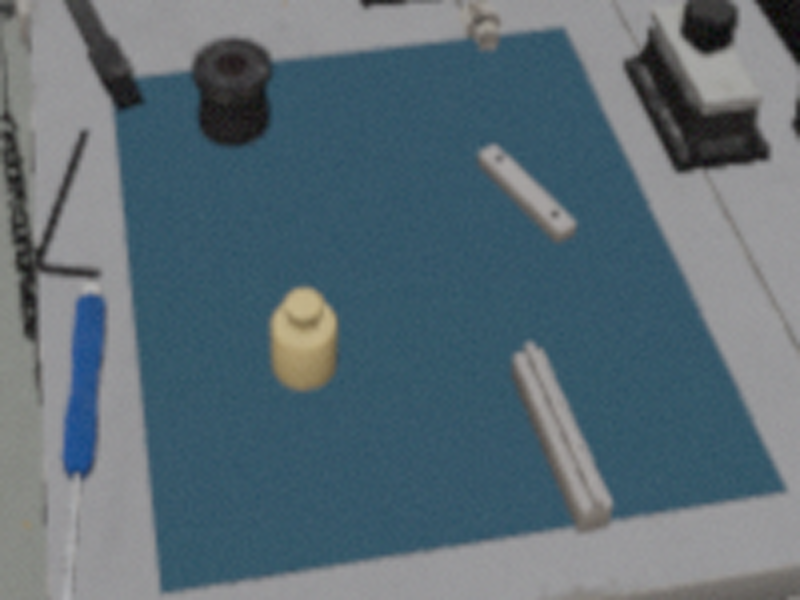

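Everything matches its description. Next: rough angles from the top view, and wrist view poses that see all the holders and all the tools.

```bash
cat >> h.py <<'E'
def mount(c,s):
    T=rot(s['orientation']);return T.T@(np.array(c['origin'])-s['tool_pos']),T.T@rot(c['orientation'])
def proj(c,p):
    q=rot(c['orientation']).T@(np.array(p)-c['origin']);K=np.array(c['intrinsics'])
    return (K@[q[0]/-q[2],-q[1]/-q[2],1])[:2]
def down(a): # tool x at world angle a (rad), pointing down
    return np.array([[np.cos(a),np.sin(a),0],[np.sin(a),-np.cos(a),0],[0,0,-1]])
E
python3 - <<'E'
from h import *
c,im,d=load('top0');P=cloud(c,d)
hsv=cv2.cvtColor(im,cv2.COLOR_RGB2HSV)
def ends(lo,hi,box,z):
    x0,x1,y0,y1=box;m=cv2.inRange(hsv[y0:y1,x0:x1],lo,hi);n,l,st,ce=cv2.connectedComponentsWithStats(m)
    r=[(int(st[i,4]),onz(c,ce[i][0]+x0,ce[i][1]+y0,z).round(4)) for i in range(1,n) if st[i,4]>12];return r
print('blue',ends((100,120,60),(125,255,255),(170,215,172,200),.018))
print('yel',ends((20,100,80),(35,255,255),(225,265,178,205),.018))
for n,b in dict(short=(355,385,188,206),long=(396,430,200,215)).items():
    x0,x1,y0,y1=b;h=hsv[y0:y1,x0:x1];m=((h[...,1]<60)&(h[...,2]>120)).astype(np.uint8)
    print(n,m.sum());r=cv2.minAreaRect(cv2.findNonZero(m));q=cv2.boxPoints(r)+[x0,y0]
    print(r,[onz(c,*k,.01).round(3) for k in q])
s=robot.read_state();w=robot.get_calibration('wrist');t,Rm=mount(w,s);print('mount',t.round(3),R.from_matrix(Rm).as_rotvec().round(3))
# clear of box: choose view
H=[[.56,.39,.014],[.548,.249,.014],[.42,.32,.01],[.437,.203,.01],[.474,.46,.06]]
T=[[.428,-.03,.02],[.436,-.174,.02],[.554,-.103,.005],[.527,-.227,.01]]
for nm,pts,xyz in(('H',H,(.55,.31,.26)),('T',T,(.55,-.13,.26))):
  for a in(162,180,198):
    D=down(np.radians(a));cc=dict(intrinsics=w['intrinsics'],origin=np.array(xyz)+D@t,orientation=D@Rm)
    print(nm,a,[proj(cc,p).round().tolist() for p in pts])
E
```

```text
blue [(51, array([0.5672, 0.3527, 0.018 ])), (66, array([0.5551, 0.426 , 0.018 ]))]
yel [(47, array([0.5599, 0.2186, 0.018 ])), (53, array([0.5441, 0.2794, 0.018 ]))]
short 104
((13.19385051727295, 8.049230575561523), (4.992300987243652, 21.189546585083008), 70.55996704101562) [array([ 0.548, -0.071,  0.01 ]), array([ 0.572, -0.126,  0.01 ]), array([ 0.558, -0.131,  0.01 ]), array([ 0.535, -0.076,  0.01 ])]
long 211
((19.5, 7.0), (14.0, 27.0), 90.0) [array([ 0.547, -0.196,  0.01 ]), array([ 0.551, -0.271,  0.01 ]), array([ 0.511, -0.271,  0.01 ]), array([ 0.507, -0.196,  0.01 ])]
mount [ 0.08   0.001 -0.153] [2.066 2.066 0.3  ]
H 162 [[356.0, 161.0], [228.0, 190.0], [250.0, 49.0], [149.0, 103.0], [418.0, 52.0]]
H 180 [[355.0, 184.0], [225.0, 173.0], [291.0, 45.0], [175.0, 63.0], [447.0, 102.0]]
H 198 [[347.0, 206.0], [227.0, 156.0], [331.0, 55.0], [213.0, 33.0], [458.0, 158.0]]
T 162 [[342.0, 24.0], [204.0, 82.0], [306.0, 169.0], [191.0, 182.0]]
T 180 [[384.0, 53.0], [236.0, 61.0], [306.0, 177.0], [191.0, 153.0]]
T 198 [[414.0, 92.0], [274.0, 53.0], [303.0, 184.0], [200.0, 126.0]]
```

>>> arm_command --targets '[{"x":0.68,"y":-0.52,"z":0.06,"rz":0.154,"claw":0},{"x":0.68,"y":-0.52,"z":0.06,"rz":0.154,"claw":0},{"x":0.68,"y":-0.52,"z":0.06,"rz":0.154,"claw":0},{"x":0.68,"y":-0.52,"z":0.06,"rz":0.154,"claw":0},{"x":0.68,"y":-0.52,"z":0.06,"rz":0.154,"claw":0},{"x":0.68,"y":-0.52,"z":0.06,"rz":0.154,"claw":0},{"x":0.68,"y":-0.52,"z":0.06,"rz":0.154,"claw":0},{"x":0.68,"y":-0.52,"z":0.06,"rz":0.154,"claw":0},{"x":0.68,"y":-0.52,"z":0.06,"rz":0.154,"claw":0},{"x":0.68,"y":-0.52,"z":0.06,"rz":0.154,"claw":0}]'

```text
schema error: expected keys x, y, z, rx, ry, rz, claw
```

>>> arm_command --targets '[{"x":0.68,"y":-0.52,"z":0.06,"rx":0,"ry":0,"rz":0.154,"claw":0},{"x":0.68,"y":-0.52,"z":0.06,"rx":0,"ry":0,"rz":0.154,"claw":0},{"x":0.68,"y":-0.52,"z":0.06,"rx":0,"ry":0,"rz":0.154,"claw":0},{"x":0.68,"y":-0.52,"z":0.06,"rx":0,"ry":0,"rz":0.154,"claw":0},{"x":0.68,"y":-0.52,"z":0.06,"rx":0,"ry":0,"rz":0.154,"claw":0},{"x":0.68,"y":-0.52,"z":0.06,"rx":0,"ry":0,"rz":0.154,"claw":0},{"x":0.68,"y":-0.52,"z":0.06,"rx":0,"ry":0,"rz":0.154,"claw":0},{"x":0.68,"y":-0.52,"z":0.06,"rx":0,"ry":0,"rz":0.154,"claw":0},{"x":0.68,"y":-0.52,"z":0.06,"rx":0,"ry":0,"rz":0.154,"claw":0},{"x":0.68,"y":-0.52,"z":0.06,"rx":0,"ry":0,"rz":0.154,"claw":0}]'

```text
t: 0.98
tool_pos: [0.5093, 0.3206, 0.2614]
orientation: [0.0, -3.141, 0.0]
force: [0.9, 0.8, -0.2]
opening: 0.093
gripper_force: 0.0
```

Run:
```python
from h import *
robot.read_camera('wrist')
print(robot.read_state()['tool_pos']);c,im,d=snap('wrist','w1')
cv2.imwrite('pics/w1b.png',cv2.resize(im[0:300],None,fx=1.4,fy=1.4)[...,::-1])
```

```text
[0.51485455 0.31533265 0.26163183]
```

View pics/w1b.png

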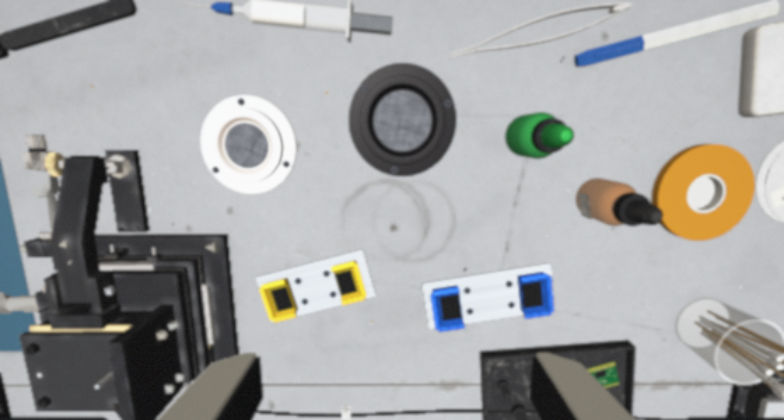

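The wrist view shows white nest (176,103), black nest (288,86), yellow cups (200,214) and (248,202), and blue cups (319,221) and (383,212), all raw pixels. The brown bottle's foot is near (420,142).

```bash
cat >> h.py <<'E'
def blobs(hsv,lo,hi,box,amin=40,close=0):
    x0,x1,y0,y1=box;m=cv2.inRange(hsv[y0:y1,x0:x1],lo,hi)
    if close:m=cv2.morphologyEx(m,cv2.MORPH_CLOSE,np.ones((close,close)))
    cs,_=cv2.findContours(m,cv2.RETR_EXTERNAL,cv2.CHAIN_APPROX_NONE)
    return [k+[x0,y0] for k in sorted(cs,key=cv2.contourArea)[::-1] if cv2.contourArea(k)>amin]
E
python3 - <<'E'
from h import *
c,im,d=load('w1');P=cloud(c,d);hsv=cv2.cvtColor(im,cv2.COLOR_RGB2HSV)
t,tim,td=load('top0');th=cv2.cvtColor(tim,cv2.COLOR_RGB2HSV)
def tri(p,q):
    o1,d1=ray(c,*p);o2,d2=ray(t,*q);A=np.stack([d1,-d2],1);k=np.linalg.lstsq(A,o2-o1,rcond=None)[0]
    return ((o1+d1*k[0]+o2+d2*k[1])/2).round(4)
def cen(k): M=cv2.moments(cv2.convexHull(k));return np.array([M['m10'],M['m01']])/M['m00']
for n,lo,hi,b,tb in(('blue',(100,120,40),(125,255,255),(300,400,180,240),(170,215,172,200)),('yel',(20,100,80),(35,255,255),(180,265,180,235),(225,265,178,205))):
    ks=sorted(blobs(hsv,lo,hi,b,60),key=lambda k:cen(k)[0]);tk=sorted(blobs(th,lo,hi,tb,10,3),key=lambda k:-cen(k)[0])
    E=[]
    for k,q in zip(ks,tk):
        m=np.zeros(d.shape,np.uint8);cv2.drawContours(m,[k],-1,1,-1);z=P[m>0][:,2];zt=np.percentile(z,95)
        r=cv2.minAreaRect(k);e=onz(c,*cen(k),.018);E.append(e)
        print(n,cen(k).round(1),'dep top',zt.round(4),'floor',np.percentile(z,15).round(4),'ray',e.round(4),'tri',tri(cen(k),cen(q)))
    v=E[1]-E[0];print(' mid',((E[0]+E[1])/2).round(4),'span',np.linalg.norm(v).round(4),'ang',np.degrees(np.arctan2(v[1],v[0])).round(2))
# nests: pads by ellipse
g=cv2.cvtColor(im,cv2.COLOR_RGB2GRAY)
for n,(u,v),r in(('wn',(176,103),17),('ln',(288,86),23)):
    x0,y0=u-2*r,v-2*r;p=g[y0:y0+4*r,x0:x0+4*r]
    m=(p<190 if n=='wn' else p>75).astype(np.uint8);m=cv2.morphologyEx(m,cv2.MORPH_OPEN,np.ones((3,3)))
    nn,l,st,ce=cv2.connectedComponentsWithStats(m);i=l[2*r,2*r];cc=ce[i]+[x0,y0]
    k=cv2.findContours((l==i).astype(np.uint8),0,1)[0][0];e=cv2.fitEllipse(k)
    pz=np.median(P[v-4:v+5,u-4:u+5,2]);w=onz(c,*cc,.008)
    print(n,cc.round(1),'area',st[i,4],'ell',np.round(e[0],1)+[x0,y0],np.round(e[1],1),'padz',pz.round(4),'xy',w.round(4),'diam',(2*np.sqrt(st[i,4]/np.pi)*(c['origin'][2]-.008)/375.9).round(4))
    # rim pts: depth band 10-15mm
    Q=P[y0:y0+4*r,x0:x0+4*r].reshape(-1,3);Q=Q[(Q[:,2]>.0095)&(Q[:,2]<.018)];A=Q[:,:2];lo,hi=np.percentile(A,1,0),np.percentile(A,99,0);print('  rim mid',((lo+hi)/2).round(4),(hi-lo).round(4))
print('table',np.median(P[140:170,230:250,2]), 'bottle',P[136:150,410:430].reshape(-1,3).mean(0))
E
```

```text
blue [319.  220.4] dep top 0.0228 floor 0.0156 ray [0.567  0.3563 0.018 ] tri [0.5698 0.3568 0.008 ]
blue [382.7 210.3] dep top 0.0225 floor 0.0152 ray [0.5556 0.4263 0.018 ] tri [0.5486 0.4195 0.042 ]
 mid [0.5613 0.3913 0.018 ] span 0.0709 ang 99.28
yel [198.6 214.5] dep top 0.0215 floor 0.0151 ray [0.5596 0.2228 0.018 ] tri [0.562  0.2206 0.0089]
yel [249.  201.6] dep top 0.0217 floor 0.0157 ray [0.545  0.2791 0.018 ] tri [0.5467 0.2783 0.0098]
 mid [0.5523 0.251  0.018 ] span 0.0582 ang 104.54
wn [175.7 103.4] area 776 ell [175.7 103.4] [29.1 32. ] padz 0.0094 xy [0.4413 0.205  0.008 ] diam 0.034
  rim mid [0.4418 0.2054] [0.0503 0.0505]
ln [287.   85.8] area 1480 ell [287.   85.8] [41.5 43.6] padz 0.0098 xy [0.4244 0.321  0.008 ] diam 0.047
  rim mid [0.4249 0.3208] [0.0586 0.0586]
table 0.0012803180781213175 bottle [0.47972162 0.4535871  0.03358483]
```

>>> arm_command --targets '[{"x":0.02,"y":-0.04,"z":0.0,"rx":0,"ry":0,"rz":0,"claw":0},{"x":0.02,"y":-0.85,"z":0.0,"rx":0,"ry":0,"rz":0,"claw":0},{"x":0.02,"y":-0.85,"z":0.0,"rx":0,"ry":0,"rz":0,"claw":0},{"x":0.02,"y":-0.85,"z":0.0,"rx":0,"ry":0,"rz":0,"claw":0},{"x":0.02,"y":-0.85,"z":0.0,"rx":0,"ry":0,"rz":0,"claw":0},{"x":0.02,"y":-0.85,"z":0.0,"rx":0,"ry":0,"rz":0,"claw":0},{"x":0.02,"y":-0.85,"z":0.0,"rx":0,"ry":0,"rz":0,"claw":0},{"x":0.02,"y":-0.85,"z":0.0,"rx":0,"ry":0,"rz":0,"claw":0},{"x":0.02,"y":-0.85,"z":0.0,"rx":0,"ry":0,"rz":0,"claw":0},{"x":0.02,"y":-0.85,"z":0.0,"rx":0,"ry":0,"rz":0,"claw":0}]'

```text
t: 1.92
tool_pos: [0.5175, -0.074, 0.2613]
orientation: [-0.001, 3.142, 0.0]
force: [0.4, 0.1, -0.1]
opening: 0.0933
gripper_force: 0.0
```

>>> arm_command --targets '[{"x":0.01,"y":-0.08,"z":0.0,"rx":0,"ry":0,"rz":0,"claw":0},{"x":0.01,"y":-0.08,"z":0.0,"rx":0,"ry":0,"rz":0,"claw":0}]'

```text
t: 2.08
tool_pos: [0.5226, -0.1186, 0.261]
orientation: [-0.008, -3.141, 0.004]
force: [0.5, -0.2, -0.7]
opening: 0.0926
gripper_force: 0.0
```

Run:
```python
from h import *
robot.read_camera('wrist');robot.read_camera('wrist')
print(robot.read_state()['tool_pos']);c,im,d=snap('wrist','w2')
cv2.imwrite('pics/w2b.png',cv2.resize(im[0:300],None,fx=1.4,fy=1.4)[...,::-1])
```

```text
[ 0.52275401 -0.11354368  0.26094765]
```

View pics/w2b.png

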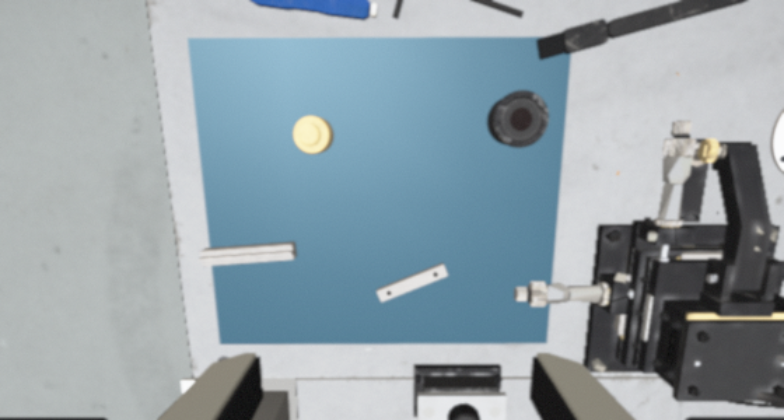

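It shows the weight (223,96), loupe (371,84), long tip (178,181) and short tip (294,202), raw pixels.

Run:
```python
from h import *
c,im,d=load('w2');P=cloud(c,d);s,sim,sd=load('side0');S=cloud(s,sd)
mat=np.median(P[150:170,230:300,2]);print('mat z',mat, 'side mat',np.median(S[320:340,295:310,2]))
def rep(n,b,lo,hi,W=P):
    x0,x1,y0,y1=b;Q=W[y0:y1,x0:x1].reshape(-1,3);Q=Q[(Q[:,2]>lo)&(Q[:,2]<hi)]
    r=cv2.minAreaRect((Q[:,:2]*1000).astype(np.float32))
    print(n,len(Q),'top',np.percentile(Q[:,2],[50,98]).round(4),'ctr',(np.array(r[0])).round(1),np.round(r[1],1),round(r[2],1),'mean',(Q[:,:2].mean(0)*1000).round(1))
rep('weight',(195,255,70,125),.016,.05);rep('loupe',(335,405,55,115),.032,.055)
rep('wside',(255,290,318,355),.008,.05,S);rep('lside',(238,270,255,290),.008,.05,S)
# tips by mask
hsv=cv2.cvtColor(im,cv2.COLOR_RGB2HSV)
for n,b,z in(('long',(130,220,165,195),.014),('short',(262,325,183,220),.008)):
    x0,x1,y0,y1=b;Q=P[y0:y1,x0:x1].reshape(-1,3);h=hsv[y0:y1,x0:x1].reshape(-1,3)
    m=(h[:,1]<70)&(h[:,2]>110)&(Q[:,2]>mat+.003) 
    rep2=Q[m];r=cv2.minAreaRect((rep2[:,:2]*1000).astype(np.float32))
    X=rep2[:,:2];Vv=np.linalg.svd(X-X.mean(0),full_matrices=False)[2][0]
    print(n,m.sum(),'ztop',np.percentile(rep2[:,2],[50,98]).round(4),'rect',np.round(r[0],1),np.round(r[1],1),round(r[2],1),'mean',(X.mean(0)*1000).round(1),'ang',np.degrees(np.arctan2(Vv[1],Vv[0])).round(1)%180)
print(robot.read_state()['t'],robot.read_state()['tool_pos'])
```

```text
mat z 0.0017351899012202077 side mat 0.002138197721058721
weight 588 top [0.0273 0.0397] ctr [ 441.2 -172.1] [24.9 26. ] 0.2 mean [ 441.1 -170.9]
loupe 1297 top [0.0392 0.042 ] ctr [431.3 -27.8] [36.6 36.8] 28.5 mean [431.2 -28. ]
wside 300 top [0.0267 0.0401] ctr [ 441.6 -174.9] [23.1 24.1] 79.0 mean [ 441.2 -178.8]
lside 415 top [0.0379 0.0421] ctr [433.4 -29.8] [36.8 35.1] 45.0 mean [432.3 -34.8]
long 841 ztop [0.0154 0.0213] rect [ 503.5 -180.1] [ 39.9 177.3] 28.9 mean [ 528.8 -226.7] ang 98.0
short 498 ztop [0.0091 0.0113] rect [ 506.9 -118.4] [114.3  57.8] 21.2 mean [ 552.9 -100.1] ang 127.1
2.2333 [ 0.52288064 -0.11231472  0.2610544 ]
```

Run:
```python
from h import *
c,im,d=load('w2');P=cloud(c,d)
for n,b,z in(('long',(140,218,165,195),.0145),('short',(264,325,183,220),.008)):
    x0,x1,y0,y1=b;g=np.float32(im[y0:y1,x0:x1]);m=((g[...,0]>g[...,2]-15)&(g[...,0]>100)).astype(np.uint8)
    nn,l,st,ce=cv2.connectedComponentsWithStats(m);i=1+st[1:,4].argmax();k=np.argwhere(l==i)[:,::-1]+[x0,y0]
    X=np.array([onz(c,u,v,z)[:2] for u,v in k]);r=cv2.minAreaRect((X*1000).astype(np.float32))
    Q=P[k[:,1],k[:,0]];ok=(Q[:,2]<.03)&(Q[:,2]>.005);Y=Q[ok,:2]
    V=np.linalg.svd(X-X.mean(0),full_matrices=False)[2][0]
    r2=cv2.minAreaRect((Y*1000).astype(np.float32))
    print(n,len(k),np.round(r[0],1),np.round(r[1],1),round(r[2],1),'mean',(X.mean(0)*1000).round(1),'ang',np.degrees(np.arctan2(V[1],V[0])).round(1)%180,'cloud',np.round(r2[0],1),np.round(r2[1],1),round(r2[2],1),(Y.mean(0)*1000).round(1),np.percentile(Q[ok,2],[50,98]).round(4))
```

```text
long 1039 [ 529.6 -229.1] [76.6 32.6] 86.7 mean [ 528.8 -234. ] ang 91.9 cloud [ 530.1 -228. ] [12.3 72.5] 4.0 [ 529.  -227.1] [0.0154 0.0213]
short 498 [554.5 -99.6] [11.2 57.8] 22.3 mean [554.3 -99.5] ang 112.3 cloud [554.6 -99.7] [10.5 57.3] 22.8 [554.2 -99.8] [0.0091 0.0112]
```

Run:
```python
from h import *
G={}
for t in('w1','w2','top0','side0'):
    c,im,d=load(t);P=cloud(c,d)
    if t[0]=='w':P=P[:245];d=d[:245]
    Q=P[(d>0)];Q=Q[(Q[:,2]<.35)&(Q[:,0]>.34)&(Q[:,0]<.74)&(Q[:,1]>-.3)&(Q[:,1]<.52)]
    for x,y,z in Q:
        k=(int((x-.34)//.02),int((y+.3)//.02));G.setdefault(k,[]).append(z)
print('y\\x  '+' '.join(f'{34+2*i:3d}' for i in range(20)))
for j in range(41):
    print(f'{-30+2*j:4d} ',' '.join(f'{int(1000*np.sort(G[i,j])[-3:][0]):3d}' if (i,j) in G else '  .' for i in range(20)))
```

```text
y\x   34  36  38  40  42  44  46  48  50  52  54  56  58  60  62  64  66  68  70  72
 -30    4   3   3   4   3   3   4   4   3   4   3   3   4   3   3 224 244 265 284 305
 -28   10   5   5   6   5   5   4   6   5  21   4   5   4   4   4 225 244 268 289 308
 -26   11   6   5   5   5   6   4   7   5  22   5   5   5   5   5 226 248 265 288 306
 -24   11   5   7   4   4   4   5   4   6  22   6   6   4   6   4 226 247 266 288 307
 -22   16   6   5   5   4   4   7   4   5  22   5   4   6   6   4 225 246 267 285 309
 -20   17   5   5   8  28  34   6   6   5  21   7   6   5   6   4   5   4 106 112 110
 -18   18  13   4   7  40  41   5   6   7   6   7   4   5   6   5   5   6 111 111 112
 -16   17  15   5   5  24  26   5   6   4   4   5   7   5   7   5   6   5 111 112 110
 -14   17  15   7   6   5   5   5   5   4   5   9  11   6   5   5   6   5 111 112 111
 -12   10   6   6   6   4   5   4   5   4   5  11  11   5   5   5   4   5 113 112 111
 -10    6   4   5   6   7   4   5   6   5   5  11   5   5   5  45  47  44 111 113 111
  -8    7   6   5   5   5   5   4   6   6   8  10   6   5   4  67  71
[... 1810 characters left out ...]
 226 111 112
  36    5  10   7   4   6   5   5   5   4   5  22  22  22   6   4   7 238 243 238 111
  38    6  11   5   5  54  51   5   4   5   6   9   9   6  18  19  18  18 243 248 256
  40   10  12   7  44 106 102   5   5   7  21  23  22   5  18  22  25  33 112 113 250
  42   12  11   5   6  49   4   6   4   4  22  24  23   5  18   8  15  33 114 111 111
  44   12  13  14   5   3   6  75  78   5   5   5   5   6  18   9  10   7 112 113 111
  46   12  16  14   5   5   6 105 106   5   4   4   4   7  17   7   9  15 111 113 111
  48    5  15  10   6   5   4   5   3   5   5   6   5  14  19   9   8  19 112 112 111
  50    5  14   5   5   6  14  16  16   4   7   5   4  13  18  17  18  18 112 112 111
```

Holders and tools are measured, and the sizes match. Going for the long tip first: centre (0.530,-0.228), width direction 4°, so the yaw must go from 180° to 94°.

>>> arm_command --targets '[{"x":0.014,"y":-0.232,"z":-0.1,"rx":0,"ry":0,"rz":-0.62,"claw":145},{"x":0.014,"y":-0.232,"z":-0.1,"rx":0,"ry":0,"rz":-0.62,"claw":145},{"x":0.014,"y":-0.232,"z":-0.1,"rx":0,"ry":0,"rz":-0.62,"claw":145},{"x":0.014,"y":-0.232,"z":-0.1,"rx":0,"ry":0,"rz":-0.62,"claw":145},{"x":0.014,"y":-0.232,"z":-0.1,"rx":0,"ry":0,"rz":-0.62,"claw":145},{"x":0.014,"y":-0.232,"z":-0.1,"rx":0,"ry":0,"rz":-0.62,"claw":145},{"x":0.014,"y":-0.232,"z":-0.1,"rx":0,"ry":0,"rz":-0.62,"claw":145},{"x":0.014,"y":-0.232,"z":-0.1,"rx":0,"ry":0,"rz":-0.62,"claw":145},{"x":0.014,"y":-0.232,"z":-0.1,"rx":0,"ry":0,"rz":-0.62,"claw":145},{"x":0.014,"y":-0.232,"z":-0.1,"rx":0,"ry":0,"rz":-0.62,"claw":145}]'

```text
t: 3.07
tool_pos: [0.5308, -0.2262, 0.2113]
orientation: [-1.829, -2.553, -0.001]
force: [0.8, 1.0, 0.6]
opening: 0.0401
gripper_force: 0.0
```

>>> arm_command --targets '[{"x":0,"y":0,"z":-0.12,"rx":0,"ry":0,"rz":-0.13,"claw":145},{"x":0,"y":0,"z":-0.12,"rx":0,"ry":0,"rz":-0.13,"claw":145},{"x":0,"y":0,"z":-0.12,"rx":0,"ry":0,"rz":-0.13,"claw":145},{"x":0,"y":0,"z":-0.12,"rx":0,"ry":0,"rz":-0.13,"claw":145}]'

```text
t: 3.4
tool_pos: [0.5297, -0.2264, 0.1504]
orientation: [-2.133, -2.302, 0.001]
force: [-1.4, 0.1, 1.5]
opening: 0.0404
gripper_force: 0.0
```

```bash
cat >> h.py <<'E'
def st():
    robot.read_camera('wrist');robot.read_camera('wrist');s=robot.read_state();T=rot(s['orientation'])
    print('t',round(s['t'],2),'tcp',s['tool_pos'].round(4),'yaw',np.degrees(np.arctan2(T[1,0],T[0,0])).round(1),'zax',T[:,2].round(3),'open',round(s['opening'],4),'F',s['force'].round(1),'g',s['gripper_force'],'q',s['q'].round(2))
    return s
E
python3 - <<'E'
from h import *
st();c,im,d=snap('wrist','w3')
cv2.imwrite('pics/w3b.png',im[...,::-1])
E
```

```text
t 3.5 tcp [ 0.5313 -0.228   0.1533] yaw 94.4 zax [ 0.002 -0.001 -1.   ] open 0.0399 F [-0. -0.  1.] g 0.0 q [-0.49  0.12  1.65  0.    1.37 -0.57]
```

View pics/w3b.png

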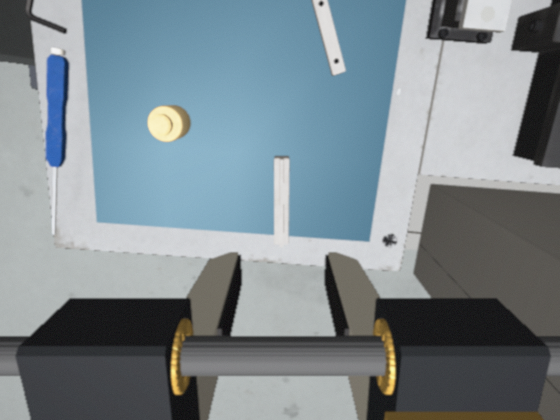

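The tip is centred between the fingers at (282,200) and aligned. Descending to grip.

>>> arm_command --targets '[{"x":-0.002,"y":0,"z":-0.08,"rx":0,"ry":0,"rz":0,"claw":145},{"x":-0.002,"y":0,"z":-0.16,"rx":0,"ry":0,"rz":0,"claw":145},{"x":-0.002,"y":0,"z":-0.22,"rx":0,"ry":0,"rz":0,"claw":145},{"x":-0.002,"y":0,"z":-0.25,"rx":0,"ry":0,"rz":0,"claw":145},{"x":-0.002,"y":0,"z":-0.265,"rx":0,"ry":0,"rz":0,"claw":145},{"x":-0.002,"y":0,"z":-0.27,"rx":0,"ry":0,"rz":0,"claw":145},{"x":-0.002,"y":0,"z":-0.27,"rx":0,"ry":0,"rz":0,"claw":145}]'

```text
t: 4.13
tool_pos: [0.5302, -0.2292, 0.0178]
orientation: [2.139, 2.299, 0.001]
force: [-0.2, 0.1, -0.8]
opening: 0.0402
gripper_force: 0.0
```

>>> arm_command --targets '[{"x":0,"y":0,"z":0,"rx":0,"ry":0,"rz":0,"claw":245},{"x":0,"y":0,"z":0,"rx":0,"ry":0,"rz":0,"claw":245},{"x":0,"y":0,"z":0,"rx":0,"ry":0,"rz":0,"claw":245},{"x":0,"y":0,"z":0,"rx":0,"ry":0,"rz":0,"claw":245},{"x":0,"y":0,"z":0,"rx":0,"ry":0,"rz":0,"claw":245},{"x":0,"y":0,"z":0,"rx":0,"ry":0,"rz":0,"claw":245}]' --squeeze 25

```text
t: 4.63
tool_pos: [0.5296, -0.229, 0.0172]
orientation: [2.14, 2.298, 0.001]
force: [0.5, 0.5, 4.3]
opening: 0.0118
gripper_force: 25.0
```

Run:
```python
from h import *
st()
```

```text
t 4.73 tcp [ 0.5296 -0.229   0.0172] yaw 94.1 zax [ 0.001 -0.    -1.   ] open 0.0114 F [-1.2  0.7  4.8] g 25.001835823059082 q [-0.5   0.28  1.74  0.    1.13 -0.57]
```

>>> arm_command --targets '[{"x":0,"y":0,"z":0.06,"rx":0,"ry":0,"rz":0,"claw":245},{"x":0,"y":0,"z":0.14,"rx":0,"ry":0,"rz":0,"claw":245},{"x":0,"y":0,"z":0.22,"rx":0,"ry":0,"rz":0,"claw":245},{"x":0,"y":0,"z":0.3,"rx":0,"ry":0,"rz":0,"claw":245},{"x":0,"y":0.04,"z":0.38,"rx":0,"ry":0,"rz":0,"claw":245},{"x":0.005,"y":0.12,"z":0.4,"rx":0,"ry":0,"rz":0.01,"claw":245},{"x":0.01,"y":0.2,"z":0.4,"rx":0,"ry":0,"rz":0.02,"claw":245},{"x":0.02,"y":0.28,"z":0.4,"rx":0,"ry":0,"rz":0.03,"claw":245},{"x":0.03,"y":0.36,"z":0.4,"rx":0,"ry":0,"rz":0.04,"claw":245},{"x":0.04,"y":0.44,"z":0.4,"rx":0,"ry":0,"rz":0.045,"claw":245}]'

```text
t: 5.57
tool_pos: [0.5487, -0.007, 0.2163]
orientation: [-2.035, -2.393, 0.0]
force: [0.3, -0.5, -0.9]
opening: 0.0115
gripper_force: 25.0
```

>>> arm_command --targets '[{"x":0.005,"y":0.08,"z":0,"rx":0,"ry":0,"rz":0,"claw":245},{"x":0.01,"y":0.16,"z":0,"rx":0,"ry":0,"rz":0,"claw":245},{"x":0.015,"y":0.24,"z":0,"rx":0,"ry":0,"rz":0,"claw":245},{"x":0.02,"y":0.32,"z":0,"rx":0,"ry":0,"rz":0,"claw":245},{"x":0.02,"y":0.4,"z":0,"rx":0,"ry":0,"rz":0,"claw":245},{"x":0.023,"y":0.48,"z":0,"rx":0,"ry":0,"rz":0,"claw":245},{"x":0.023,"y":0.56,"z":0,"rx":0,"ry":0,"rz":0,"claw":245},{"x":0.023,"y":0.64,"z":0,"rx":0,"ry":0,"rz":0,"claw":245},{"x":0.023,"y":0.72,"z":0,"rx":0,"ry":0,"rz":0,"claw":245},{"x":0.023,"y":0.8,"z":0,"rx":0,"ry":0,"rz":0,"claw":245}]'

```text
t: 6.4
tool_pos: [0.5599, 0.3931, 0.2157]
orientation: [-2.035, -2.393, 0.002]
force: [0.9, -0.9, -0.2]
opening: 0.0115
gripper_force: 25.0
```

Run:
```python
from h import *
st();c,im,d=snap('wrist','w4');cv2.imwrite('pics/w4b.png',im[...,::-1])
```

```text
t 6.5 tcp [0.5583 0.3968 0.2142] yaw 99.5 zax [-0.003  0.001 -1.   ] open 0.0114 F [ 0.2 -0.4 -1.2] g 25.000213980674744 q [0.54 0.37 1.24 0.   1.53 0.38]
```

View pics/w4b.png

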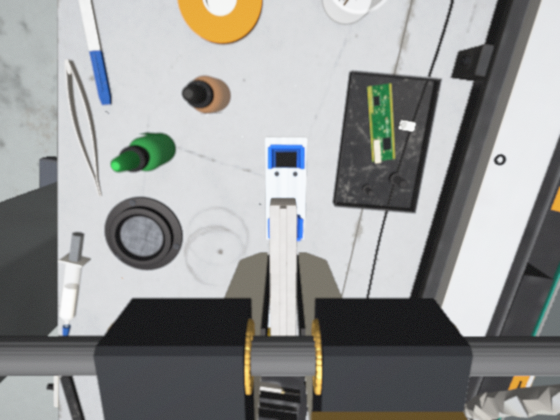

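Run:
```python
from h import *
c,im,d=load('w4');P=cloud(c,d);hsv=cv2.cvtColor(im,cv2.COLOR_RGB2HSV)
k=blobs(hsv,(100,120,40),(125,255,255),(262,312,138,180))[0];r=cv2.boundingRect(k);print(r)
M=cv2.moments(cv2.convexHull(k));print('cup',onz(c,M['m10']/M['m00'],M['m01']/M['m00'],.018))
s=robot.read_state();T=rot(s['orientation'])
Q=P[190:300,265:305].reshape(-1,3);Q=(Q-s['tool_pos'])@T;Q=Q[abs(Q[:,2])<.03]
print('tip in tool: x max',np.percentile(Q[:,0],[99,99.8]),'y',np.percentile(Q[:,1],[1,50,99]),'z',np.percentile(Q[:,2],[2,50,98]))
```

```text
(268, 145, 36, 24)
cup [0.55581594 0.42542601 0.018     ]
tip in tool: x max [0.03988548 0.04003462] y [-7.61552306e-03 -1.50757437e-05  8.85897328e-03] z [-0.02405489  0.00185977  0.01141755]
```

>>> arm_command --targets '[{"x":0.007,"y":-0.017,"z":-0.06,"rx":0,"ry":0,"rz":0,"claw":245},{"x":0.007,"y":-0.017,"z":-0.14,"rx":0,"ry":0,"rz":0,"claw":245},{"x":0.007,"y":-0.017,"z":-0.22,"rx":0,"ry":0,"rz":0,"claw":245},{"x":0.007,"y":-0.017,"z":-0.28,"rx":0,"ry":0,"rz":0,"claw":245},{"x":0.007,"y":-0.017,"z":-0.3,"rx":0,"ry":0,"rz":0,"claw":245},{"x":0.007,"y":-0.017,"z":-0.3,"rx":0,"ry":0,"rz":0,"claw":245}]'

```text
t: 7.05
tool_pos: [0.5617, 0.3801, 0.062]
orientation: [-2.035, -2.39, 0.012]
force: [0.0, -0.1, -0.9]
opening: 0.012
gripper_force: 25.0
```

Run:
```python
from h import *
st()
```

```text
t 7.15 tcp [0.565  0.3825 0.0681] yaw 99.2 zax [ 0.001  0.001 -1.   ] open 0.0118 F [ 0.6 -0.4  0.9] g 24.999704360961914 q [ 0.52  0.47  1.39 -0.    1.28  0.36]
```

>>> arm_command --targets '[{"x":-0.005,"y":0.012,"z":0,"rx":0,"ry":0,"rz":0,"claw":245},{"x":-0.005,"y":0.012,"z":-0.02,"rx":0,"ry":0,"rz":0,"claw":245},{"x":-0.005,"y":0.012,"z":-0.04,"rx":0,"ry":0,"rz":0,"claw":245},{"x":-0.005,"y":0.012,"z":-0.055,"rx":0,"ry":0,"rz":0,"claw":245},{"x":-0.005,"y":0.012,"z":-0.064,"rx":0,"ry":0,"rz":0,"claw":245},{"x":-0.005,"y":0.012,"z":-0.069,"rx":0,"ry":0,"rz":0,"claw":245},{"x":-0.005,"y":0.012,"z":-0.069,"rx":0,"ry":0,"rz":0,"claw":245},{"x":-0.005,"y":0.012,"z":-0.069,"rx":0,"ry":0,"rz":0,"claw":245}]'

```text
t: 7.82
tool_pos: [0.5615, 0.3886, 0.0316]
orientation: [-2.036, -2.393, 0.001]
force: [0.1, 0.1, -1.6]
opening: 0.0117
gripper_force: 25.0
```

Run:
```python
from h import *
st()
```

```text
t 7.92 tcp [0.5616 0.3887 0.0317] yaw 99.2 zax [-0. -0. -1.] open 0.0117 F [-0.1  0.  -1.4] g 24.999688267707825 q [ 0.53  0.51  1.4  -0.    1.23  0.37]
```

>>> arm_command --targets '[{"x":0,"y":0,"z":-0.001,"rx":0,"ry":0,"rz":0,"claw":200},{"x":0,"y":0,"z":-0.001,"rx":0,"ry":0,"rz":0,"claw":180},{"x":0,"y":0,"z":-0.001,"rx":0,"ry":0,"rz":0,"claw":160},{"x":0,"y":0,"z":-0.001,"rx":0,"ry":0,"rz":0,"claw":145},{"x":0,"y":0,"z":0.02,"rx":0,"ry":0,"rz":0,"claw":145},{"x":0,"y":0,"z":0.08,"rx":0,"ry":0,"rz":0,"claw":145},{"x":0,"y":-0.04,"z":0.16,"rx":0,"ry":0,"rz":0,"claw":145},{"x":0,"y":-0.1,"z":0.24,"rx":0,"ry":0,"rz":0,"claw":145},{"x":0,"y":-0.18,"z":0.32,"rx":0,"ry":0,"rz":0,"claw":145},{"x":0,"y":-0.24,"z":0.36,"rx":0,"ry":0,"rz":0,"claw":145}]'

```text
t: 8.75
tool_pos: [0.5619, 0.2844, 0.2031]
orientation: [2.033, 2.393, 0.005]
force: [0.8, -0.0, 0.3]
opening: 0.0402
gripper_force: 0.0
```

Run:
```python
from h import *
st();c,im,d=snap('wrist','w5');cv2.imwrite('pics/w5b.png',im[...,::-1])
```

```text
t 8.85 tcp [0.5652 0.2817 0.2074] yaw 99.0 zax [ 0.01   0.002 -1.   ] open 0.0402 F [0.4 0.4 0.5] g 0.0 q [ 0.38  0.22  1.44 -0.    1.48  0.22]
```

View pics/w5b.png

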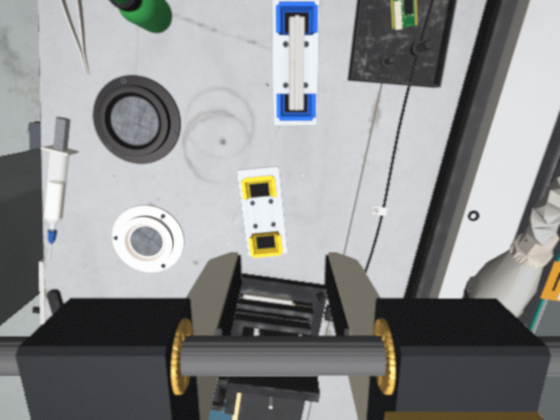

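The long tip lies in both blue cups at (296,62). I'll re-measure the yellow cups at (260,187) and (266,243) from this view, then go for the short tip.

Run:
```python
from h import *
c,im,d=load('w5');P=cloud(c,d);hsv=cv2.cvtColor(im,cv2.COLOR_RGB2HSV)
E=[]
for k in blobs(hsv,(20,100,80),(35,255,255),(235,290,165,262),60):
    M=cv2.moments(cv2.convexHull(k));p=M['m10']/M['m00'],M['m01']/M['m00'];E.append(onz(c,*p,.018));print(p,E[-1].round(4))
v=E[0]-E[1];print((E[0]+E[1])/2,np.degrees(np.arctan2(v[1],v[0])),np.linalg.norm(v))
```

```text
(265.34955336154206, 244.46967559943582) [0.5595 0.2237 0.018 ]
(258.40593342981185, 187.21562952243127) [0.5448 0.2795 0.018 ]
[0.55213747 0.25158926 0.018     ] -75.24385138027783 0.057673449957346405
```

>>> arm_command --targets '[{"x":-0.002,"y":-0.06,"z":0,"rx":0,"ry":0,"rz":0.015,"claw":145},{"x":-0.004,"y":-0.14,"z":0,"rx":0,"ry":0,"rz":0.03,"claw":145},{"x":-0.006,"y":-0.22,"z":0,"rx":0,"ry":0,"rz":0.045,"claw":145},{"x":-0.008,"y":-0.3,"z":0,"rx":0,"ry":0,"rz":0.06,"claw":145},{"x":-0.01,"y":-0.38,"z":0,"rx":0,"ry":0,"rz":0.08,"claw":145},{"x":-0.012,"y":-0.46,"z":0,"rx":0,"ry":0,"rz":0.1,"claw":145},{"x":-0.014,"y":-0.54,"z":0,"rx":0,"ry":0,"rz":0.116,"claw":145},{"x":-0.015,"y":-0.62,"z":0,"rx":0,"ry":0,"rz":0.116,"claw":145},{"x":-0.015,"y":-0.7,"z":-0.02,"rx":0,"ry":0,"rz":0.116,"claw":145},{"x":-0.015,"y":-0.736,"z":-0.06,"rx":0,"ry":0,"rz":0.116,"claw":145}]'

```text
t: 9.73
tool_pos: [0.5553, -0.0874, 0.1711]
orientation: [1.745, 2.607, 0.001]
force: [1.0, -0.4, 0.3]
opening: 0.0406
gripper_force: 0.0
```

>>> arm_command --targets '[{"x":0,"y":0,"z":-0.06,"rx":0,"ry":0,"rz":0,"claw":145},{"x":0,"y":0,"z":-0.1,"rx":0,"ry":0,"rz":0,"claw":145},{"x":0,"y":0,"z":-0.1,"rx":0,"ry":0,"rz":0,"claw":145}]'

```text
t: 9.98
tool_pos: [0.5502, -0.0825, 0.113]
orientation: [-1.74, -2.604, 0.005]
force: [-0.0, 0.6, -0.3]
opening: 0.0401
gripper_force: 0.0
```

Run:
```python
from h import *
st();st();c,im,d=snap('wrist','w6');cv2.imwrite('pics/w6b.png',im[...,::-1])
P=cloud(c,d)
# short tip seen close
g=np.float32(im);m=((g[...,0]>g[...,2]-15)&(g[...,0]>110)).astype(np.uint8);m[:, :200]=0;m[:,360:]=0;m[290:]=0
n,l,stt,ce=cv2.connectedComponentsWithStats(m)
for i in range(1,n):
    if stt[i,4]>300:
        k=np.argwhere(l==i)[:,::-1];X=np.array([onz(c,u,v,.008)[:2] for u,v in k])*1000
        r=cv2.minAreaRect(X.astype(np.float32));print(stt[i],np.round(r[0],1),np.round(r[1],1),round(r[2],1))
```

```text
t 10.08 tcp [ 0.5532 -0.0827  0.1182] yaw 112.6 zax [-0.003  0.001 -1.   ] open 0.04 F [0.3 0.3 0.9] g 0.0 q [-0.24  0.11  1.73  0.    1.31 -0.63]
t 10.18 tcp [ 0.5551 -0.0831  0.1208] yaw 112.6 zax [ 0.002 -0.    -1.   ] open 0.0399 F [0.  0.8 0.4] g 0.0 q [-0.24  0.11  1.72  0.    1.31 -0.63]
[ 200    0  160  127 9007] [517.7  30.2] [ 60.7 122.3] 75.6
[267 193  13  74 948] [554.6 -99.4] [ 9.3 58.2] 22.4
[ 328  212   32   78 1420] [611.2 -95.2] [23.7 63.6] 25.9
[200 252  38  38 993] [ 526.6 -146.7] [23.  38.6] 5.3
```

>>> arm_command --targets '[{"x":-0.001,"y":-0.033,"z":-0.03,"rx":0,"ry":0,"rz":0,"claw":145},{"x":-0.001,"y":-0.033,"z":-0.1,"rx":0,"ry":0,"rz":0,"claw":145},{"x":-0.001,"y":-0.033,"z":-0.16,"rx":0,"ry":0,"rz":0,"claw":145},{"x":-0.001,"y":-0.033,"z":-0.19,"rx":0,"ry":0,"rz":0,"claw":145},{"x":-0.001,"y":-0.033,"z":-0.203,"rx":0,"ry":0,"rz":0,"claw":145},{"x":-0.001,"y":-0.033,"z":-0.208,"rx":0,"ry":0,"rz":0,"claw":145},{"x":-0.001,"y":-0.033,"z":-0.208,"rx":0,"ry":0,"rz":0,"claw":145},{"x":-0.001,"y":-0.033,"z":-0.208,"rx":0,"ry":0,"rz":0,"claw":145}]'

```text
t: 10.9
tool_pos: [0.5553, -0.1004, 0.0173]
orientation: [1.743, 2.61, 0.002]
force: [-0.2, 0.7, 0.9]
opening: 0.0402
gripper_force: 0.0
```

>>> arm_command --targets '[{"x":0,"y":0,"z":0,"rx":0,"ry":0,"rz":0,"claw":250},{"x":0,"y":0,"z":0,"rx":0,"ry":0,"rz":0,"claw":250},{"x":0,"y":0,"z":0,"rx":0,"ry":0,"rz":0,"claw":250},{"x":0,"y":0,"z":0,"rx":0,"ry":0,"rz":0,"claw":250},{"x":0,"y":0,"z":0,"rx":0,"ry":0,"rz":0,"claw":250},{"x":0,"y":0,"z":0,"rx":0,"ry":0,"rz":0,"claw":250}]' --squeeze 25

```text
t: 11.4
tool_pos: [0.5538, -0.1001, 0.0155]
orientation: [1.745, 2.612, 0.0]
force: [-0.5, 0.5, 1.6]
opening: 0.0097
gripper_force: 25.0
```

Run:
```python
from h import *
st()
```

```text
t 11.5 tcp [ 0.5538 -0.1001  0.0155] yaw 112.5 zax [ 0. -0. -1.] open 0.0094 F [-0.4  0.6  2.2] g 25.0005841255188 q [-0.27  0.24  1.78  0.    1.12 -0.66]
```

>>> arm_command --targets '[{"x":0,"y":0,"z":0.05,"rx":0,"ry":0,"rz":0,"claw":250},{"x":0,"y":0,"z":0.13,"rx":0,"ry":0,"rz":0,"claw":250},{"x":0,"y":0,"z":0.21,"rx":0,"ry":0,"rz":0,"claw":250},{"x":0,"y":0,"z":0.29,"rx":0,"ry":0,"rz":0,"claw":250},{"x":0,"y":0,"z":0.37,"rx":0,"ry":0,"rz":0,"claw":250},{"x":0,"y":0.05,"z":0.4,"rx":0,"ry":0,"rz":-0.01,"claw":250},{"x":0,"y":0.12,"z":0.4,"rx":0,"ry":0,"rz":-0.02,"claw":250},{"x":0,"y":0.19,"z":0.4,"rx":0,"ry":0,"rz":-0.03,"claw":250},{"x":0,"y":0.26,"z":0.4,"rx":0,"ry":0,"rz":-0.04,"claw":250},{"x":0,"y":0.33,"z":0.4,"rx":0,"ry":0,"rz":-0.05,"claw":250}]'

```text
t: 12.33
tool_pos: [0.5533, 0.0663, 0.2153]
orientation: [1.875, 2.52, 0.0]
force: [-0.8, 0.2, -0.5]
opening: 0.0098
gripper_force: 25.0
```

>>> arm_command --targets '[{"x":0,"y":0.07,"z":0,"rx":0,"ry":0,"rz":-0.01,"claw":250},{"x":0,"y":0.14,"z":0,"rx":0,"ry":0,"rz":-0.019,"claw":250},{"x":-0.002,"y":0.21,"z":0,"rx":0,"ry":0,"rz":-0.019,"claw":250},{"x":-0.003,"y":0.28,"z":0,"rx":0,"ry":0,"rz":-0.019,"claw":250},{"x":-0.003,"y":0.34,"z":0,"rx":0,"ry":0,"rz":-0.019,"claw":250},{"x":-0.003,"y":0.37,"z":0,"rx":0,"ry":0,"rz":-0.019,"claw":250},{"x":-0.003,"y":0.371,"z":-0.04,"rx":0,"ry":0,"rz":-0.019,"claw":250},{"x":-0.003,"y":0.371,"z":-0.12,"rx":0,"ry":0,"rz":-0.019,"claw":250},{"x":-0.003,"y":0.371,"z":-0.2,"rx":0,"ry":0,"rz":-0.019,"claw":250},{"x":-0.003,"y":0.371,"z":-0.25,"rx":0,"ry":0,"rz":-0.019,"claw":250}]'

```text
t: 13.17
tool_pos: [0.5502, 0.2493, 0.0859]
orientation: [-1.919, -2.484, 0.006]
force: [-0.2, -0.3, -2.0]
opening: 0.0097
gripper_force: 25.0
```

Run:
```python
from h import *
st();st()
```

```text
t 13.27 tcp [0.5478 0.2483 0.0837] yaw 104.6 zax [-0.011 -0.004 -1.   ] open 0.0098 F [-0.  -1.7 -1.5] g 24.99992609024048 q [ 0.34  0.26  1.62 -0.    1.27  0.09]
t 13.37 tcp [0.5521 0.2499 0.0905] yaw 104.6 zax [-0.001 -0.001 -1.   ] open 0.0096 F [ 0.4  0.  -0.3] g 24.99993771314621 q [ 0.34  0.26  1.61 -0.    1.27  0.09]
```

>>> arm_command --targets '[{"x":0,"y":0.001,"z":-0.03,"rx":0,"ry":0,"rz":0,"claw":250},{"x":0,"y":0.001,"z":-0.06,"rx":0,"ry":0,"rz":0,"claw":250},{"x":0,"y":0.001,"z":-0.09,"rx":0,"ry":0,"rz":0,"claw":250},{"x":0,"y":0.001,"z":-0.105,"rx":0,"ry":0,"rz":0,"claw":250},{"x":0,"y":0.001,"z":-0.115,"rx":0,"ry":0,"rz":0,"claw":250},{"x":0,"y":0.001,"z":-0.12,"rx":0,"ry":0,"rz":0,"claw":250},{"x":0,"y":0.001,"z":-0.12,"rx":0,"ry":0,"rz":0,"claw":250},{"x":0,"y":0.001,"z":-0.12,"rx":0,"ry":0,"rz":0,"claw":250}]'

```text
t: 14.03
tool_pos: [0.5529, 0.2511, 0.0315]
orientation: [1.92, 2.485, 0.002]
force: [-0.2, 0.2, -1.1]
opening: 0.0099
gripper_force: 25.0
```

Run:
```python
from h import *
st()
```

```text
t 14.13 tcp [0.5529 0.2511 0.0314] yaw 104.6 zax [ 0.002  0.001 -1.   ] open 0.0096 F [ 0.2  0.3 -0.7] g 24.999934136867523 q [ 0.34  0.33  1.64 -0.    1.17  0.09]
```

>>> arm_command --targets '[{"x":0,"y":0,"z":-0.002,"rx":0,"ry":0,"rz":0,"claw":250},{"x":0,"y":0,"z":-0.002,"rx":0,"ry":0,"rz":0,"claw":200},{"x":0,"y":0,"z":-0.002,"rx":0,"ry":0,"rz":0,"claw":180},{"x":0,"y":0,"z":-0.002,"rx":0,"ry":0,"rz":0,"claw":160},{"x":0,"y":0,"z":0.01,"rx":0,"ry":0,"rz":0,"claw":160},{"x":0,"y":0,"z":0.06,"rx":0,"ry":0,"rz":0,"claw":145},{"x":0,"y":0,"z":0.14,"rx":0,"ry":0,"rz":0,"claw":145},{"x":0,"y":0,"z":0.22,"rx":0,"ry":0,"rz":0,"claw":100},{"x":0,"y":0,"z":0.3,"rx":0,"ry":0,"rz":0,"claw":90},{"x":-0.01,"y":-0.06,"z":0.37,"rx":0,"ry":0,"rz":0,"claw":90}]'

```text
t: 14.97
tool_pos: [0.5483, 0.2271, 0.2161]
orientation: [1.917, 2.488, 0.007]
force: [1.8, 0.0, -0.2]
opening: 0.0553
gripper_force: 0.0
```

>>> arm_command --targets '[{"x":-0.02,"y":-0.07,"z":0,"rx":0,"ry":0,"rz":0,"claw":90},{"x":-0.02,"y":-0.1,"z":0,"rx":0,"ry":0,"rz":0,"claw":90},{"x":-0.02,"y":-0.1,"z":0,"rx":0,"ry":0,"rz":0,"claw":90}]'

```text
t: 15.22
tool_pos: [0.538, 0.1713, 0.2135]
orientation: [1.923, 2.482, 0.002]
force: [0.5, 0.2, 0.4]
opening: 0.06
gripper_force: 0.0
```

Run:
```python
from h import *
st();st();c,im,d=snap('wrist','w7');cv2.imwrite('pics/w7b.png',im[...,::-1])
```

```text
t 15.32 tcp [0.5377 0.1737 0.2122] yaw 104.5 zax [ 0.001  0.001 -1.   ] open 0.06 F [-0.2  0.5 -0.4] g 0.0 q [ 0.22  0.05  1.62  0.    1.48 -0.03]
t 15.42 tcp [0.5375 0.1746 0.2115] yaw 104.6 zax [-0.  0. -1.] open 0.0603 F [ 0.   0.5 -0.3] g 0.0 q [ 0.22  0.05  1.61  0.    1.48 -0.03]
```

View pics/w7b.png

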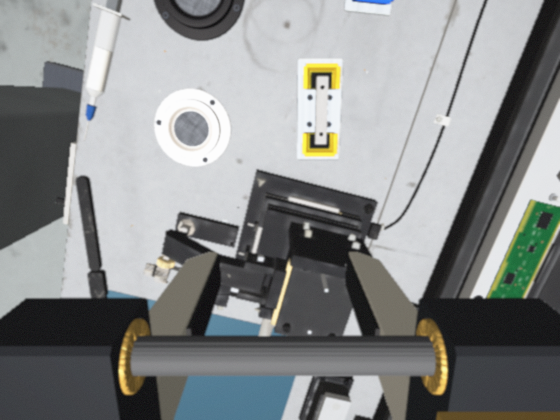

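The short tip sits in both yellow cups, centred at (320,112). Next the weight.

>>> arm_command --targets '[{"x":-0.02,"y":-0.072,"z":0,"rx":0,"ry":0,"rz":0,"claw":90},{"x":-0.04,"y":-0.145,"z":0,"rx":0,"ry":0,"rz":0,"claw":90},{"x":-0.06,"y":-0.217,"z":0,"rx":0,"ry":0,"rz":0,"claw":90},{"x":-0.08,"y":-0.29,"z":0,"rx":0,"ry":0,"rz":0,"claw":90},{"x":-0.1,"y":-0.362,"z":0,"rx":0,"ry":0,"rz":0,"claw":90},{"x":-0.12,"y":-0.435,"z":0,"rx":0,"ry":0,"rz":0,"claw":90},{"x":-0.14,"y":-0.507,"z":0,"rx":0,"ry":0,"rz":0,"claw":90},{"x":-0.16,"y":-0.58,"z":0,"rx":0,"ry":0,"rz":0,"claw":90},{"x":-0.18,"y":-0.65,"z":0,"rx":0,"ry":0,"rz":0,"claw":90},{"x":-0.192,"y":-0.695,"z":-0.02,"rx":0,"ry":0,"rz":0,"claw":90}]'

```text
t: 16.3
tool_pos: [0.442, -0.1762, 0.2034]
orientation: [1.919, 2.483, -0.0]
force: [1.0, -0.6, -0.3]
opening: 0.0601
gripper_force: 0.0
```

>>> arm_command --targets '[{"x":0,"y":0,"z":-0.07,"rx":0,"ry":0,"rz":0,"claw":90},{"x":0,"y":0,"z":-0.14,"rx":0,"ry":0,"rz":0,"claw":90},{"x":0,"y":0,"z":-0.14,"rx":0,"ry":0,"rz":0,"claw":90}]'

```text
t: 16.55
tool_pos: [0.4377, -0.1714, 0.1246]
orientation: [-1.915, -2.477, 0.003]
force: [-1.8, 0.7, -1.8]
opening: 0.0603
gripper_force: 0.0
```

Run:
```python
from h import *
st();s=st();c,im,d=snap('wrist','w8');cv2.imwrite('pics/w8b.png',im[...,::-1]);P=cloud(c,d)
hsv=cv2.cvtColor(im,cv2.COLOR_RGB2HSV);k=blobs(hsv,(18,50,90),(34,255,255),(150,420,150,330),100)[0]
print(cv2.boundingRect(k));m=np.zeros(d.shape,np.uint8);cv2.drawContours(m,[k],-1,1,-1);Q=P[m>0]
for a,b in((.022,.03),(.034,.045)):
    X=Q[(Q[:,2]>a)&(Q[:,2]<b)][:,:2]*1000
    if len(X)>20:e=cv2.minAreaRect(X.astype(np.float32));print(a,len(X),np.round(e,1) if 0 else e)
```

```text
t 16.65 tcp [ 0.4408 -0.1724  0.1307] yaw 104.7 zax [-0.004  0.002 -1.   ] open 0.0605 F [-0.7 -0.4  0.9] g 0.0 q [-0.48 -0.14  1.95  0.    1.34 -0.74]
t 16.75 tcp [ 0.443  -0.1735  0.1338] yaw 104.7 zax [ 0.002 -0.001 -1.   ] open 0.0603 F [ 0.9 -0.2 -0.5] g 0.0 q [-0.48 -0.14  1.94  0.    1.34 -0.74]
(263, 188, 35, 40)
0.022 602 ((440.9453430175781, -171.40451049804688), (24.724214553833008, 25.659870147705078), 62.31343078613281)
0.034 362 ((441.0368957519531, -171.71029663085938), (13.977398872375488, 14.315587997436523), 14.234588623046875)
```

>>> arm_command --targets '[{"x":-0.002,"y":0.003,"z":-0.03,"rx":0,"ry":0,"rz":0,"claw":90},{"x":-0.002,"y":0.003,"z":-0.1,"rx":0,"ry":0,"rz":0,"claw":90},{"x":-0.002,"y":0.003,"z":-0.16,"rx":0,"ry":0,"rz":0,"claw":90},{"x":-0.002,"y":0.003,"z":-0.2,"rx":0,"ry":0,"rz":0,"claw":90},{"x":-0.002,"y":0.003,"z":-0.213,"rx":0,"ry":0,"rz":0,"claw":90},{"x":-0.002,"y":0.003,"z":-0.218,"rx":0,"ry":0,"rz":0,"claw":90},{"x":-0.002,"y":0.003,"z":-0.218,"rx":0,"ry":0,"rz":0,"claw":90},{"x":-0.002,"y":0.003,"z":-0.218,"rx":0,"ry":0,"rz":0,"claw":90}]'

```text
t: 17.47
tool_pos: [0.4423, -0.1728, 0.0249]
orientation: [1.919, 2.484, 0.001]
force: [0.2, -0.4, -0.2]
opening: 0.0603
gripper_force: 0.0
```

Run:
```python
from h import *
st()
```

```text
t 17.57 tcp [ 0.4422 -0.1728  0.0247] yaw 104.6 zax [ 0.003 -0.002 -1.   ] open 0.0602 F [ 0.3 -0.2 -0.7] g 0.0 q [-0.48  0.    2.02 -0.    1.11 -0.74]
```

Fingertips are 10.7 mm up, inside the 7–12 mm band. Close here, lowering 1 mm.

>>> arm_command --targets '[{"x":0,"y":0,"z":-0.002,"rx":0,"ry":0,"rz":0,"claw":220},{"x":0,"y":0,"z":-0.002,"rx":0,"ry":0,"rz":0,"claw":220},{"x":0,"y":0,"z":-0.002,"rx":0,"ry":0,"rz":0,"claw":220},{"x":0,"y":0,"z":-0.002,"rx":0,"ry":0,"rz":0,"claw":220},{"x":0,"y":0,"z":-0.002,"rx":0,"ry":0,"rz":0,"claw":220},{"x":0,"y":0,"z":-0.002,"rx":0,"ry":0,"rz":0,"claw":220}]' --squeeze 25

```text
t: 18.07
tool_pos: [0.4406, -0.172, 0.0217]
orientation: [-1.921, -2.486, 0.0]
force: [0.4, -0.2, 0.3]
opening: 0.0254
gripper_force: 25.1
```

Run:
```python
from h import *
st()
```

```text
t 18.17 tcp [ 0.4406 -0.1721  0.0217] yaw 104.6 zax [-0.  0. -1.] open 0.0255 F [-0.1 -0.2  1. ] g 25.00016162583961 q [-0.48  0.01  2.03  0.    1.11 -0.74]
```

>>> arm_command --targets '[{"x":0,"y":0,"z":0.05,"rx":0,"ry":0,"rz":0,"claw":220},{"x":0,"y":0,"z":0.13,"rx":0,"ry":0,"rz":0,"claw":220},{"x":0,"y":0,"z":0.21,"rx":0,"ry":0,"rz":0,"claw":220},{"x":0,"y":0,"z":0.29,"rx":0,"ry":0,"rz":0,"claw":220},{"x":0,"y":0,"z":0.36,"rx":0,"ry":0,"rz":0,"claw":220},{"x":0,"y":0.05,"z":0.38,"rx":0,"ry":0,"rz":0,"claw":220},{"x":0,"y":0.12,"z":0.38,"rx":0,"ry":0,"rz":0,"claw":220},{"x":0,"y":0.19,"z":0.38,"rx":0,"ry":0,"rz":0,"claw":220},{"x":0,"y":0.26,"z":0.38,"rx":0,"ry":0,"rz":0,"claw":220},{"x":0,"y":0.33,"z":0.38,"rx":0,"ry":0,"rz":0,"claw":220}]'

```text
t: 19.0
tool_pos: [0.4402, -0.0057, 0.2117]
orientation: [1.922, 2.485, 0.0]
force: [-0.2, 0.3, -1.1]
opening: 0.0254
gripper_force: 25.0
```

>>> arm_command --targets '[{"x":0,"y":0.07,"z":0,"rx":0,"ry":0,"rz":0,"claw":220},{"x":0,"y":0.14,"z":0,"rx":0,"ry":0,"rz":0,"claw":220},{"x":0,"y":0.21,"z":0,"rx":0,"ry":0,"rz":0,"claw":220},{"x":0,"y":0.28,"z":0,"rx":0,"ry":0,"rz":0,"claw":220},{"x":0,"y":0.35,"z":0,"rx":0,"ry":0,"rz":0,"claw":220},{"x":0,"y":0.4,"z":0,"rx":0,"ry":0,"rz":0,"claw":220},{"x":0,"y":0.424,"z":0,"rx":0,"ry":0,"rz":0,"claw":220},{"x":0,"y":0.424,"z":-0.06,"rx":0,"ry":0,"rz":0,"claw":220},{"x":0,"y":0.424,"z":-0.13,"rx":0,"ry":0,"rz":0,"claw":220},{"x":0,"y":0.424,"z":-0.18,"rx":0,"ry":0,"rz":0,"claw":220}]'

```text
t: 19.83
tool_pos: [0.4399, 0.2046, 0.1194]
orientation: [-1.92, -2.486, 0.002]
force: [-0.9, -0.1, -1.6]
opening: 0.0257
gripper_force: 25.0
```

Run:
```python
from h import *
st();st();st()
```

```text
t 19.93 tcp [0.4369 0.2032 0.1165] yaw 104.6 zax [-0.009 -0.003 -1.   ] open 0.0249 F [-0.9  0.2 -2.1] g 24.999720366795373 q [ 0.33 -0.09  1.93 -0.    1.31  0.07]
t 20.03 tcp [0.4404 0.2044 0.1219] yaw 104.6 zax [-0.001 -0.001 -1.   ] open 0.0249 F [-0.5  0.5 -0.6] g 24.999720492953657 q [ 0.33 -0.1   1.93 -0.    1.32  0.07]
t 20.13 tcp [0.4421 0.2051 0.124 ] yaw 104.6 zax [ 0.003  0.001 -1.   ] open 0.0257 F [ 0.2 -0.1  0.3] g 24.999851179034067 q [ 0.33 -0.1   1.92 -0.    1.32  0.07]
```

>>> arm_command --targets '[{"x":0,"y":0,"z":-0.05,"rx":0,"ry":0,"rz":0,"claw":220},{"x":0,"y":0,"z":-0.1,"rx":0,"ry":0,"rz":0,"claw":220},{"x":0,"y":0,"z":-0.14,"rx":0,"ry":0,"rz":0,"claw":220},{"x":0,"y":0,"z":-0.165,"rx":0,"ry":0,"rz":0,"claw":220},{"x":0,"y":0,"z":-0.175,"rx":0,"ry":0,"rz":0,"claw":220},{"x":0,"y":0,"z":-0.182,"rx":0,"ry":0,"rz":0,"claw":220},{"x":0,"y":0,"z":-0.182,"rx":0,"ry":0,"rz":0,"claw":220},{"x":0,"y":0,"z":-0.182,"rx":0,"ry":0,"rz":0,"claw":220}]'

```text
t: 20.8
tool_pos: [0.442, 0.2053, 0.0323]
orientation: [1.92, 2.485, 0.003]
force: [0.6, 0.4, -1.2]
opening: 0.0251
gripper_force: 25.0
```

Run:
```python
from h import *
st()
```

```text
t 20.9 tcp [0.4418 0.2053 0.0322] yaw 104.6 zax [ 0.002  0.001 -1.   ] open 0.0254 F [-0.  -0.2 -1.3] g 24.999597258301947 q [ 0.33  0.02  1.99 -0.    1.13  0.07]
```

>>> arm_command --targets '[{"x":0,"y":0,"z":-0.004,"rx":0,"ry":0,"rz":0,"claw":220},{"x":0,"y":0,"z":-0.004,"rx":0,"ry":0,"rz":0,"claw":220},{"x":0,"y":0,"z":-0.004,"rx":0,"ry":0,"rz":0,"claw":180},{"x":0,"y":0,"z":-0.004,"rx":0,"ry":0,"rz":0,"claw":150},{"x":0,"y":0,"z":-0.004,"rx":0,"ry":0,"rz":0,"claw":120},{"x":0,"y":0,"z":-0.004,"rx":0,"ry":0,"rz":0,"claw":90},{"x":0,"y":0,"z":0.02,"rx":0,"ry":0,"rz":0,"claw":90},{"x":0,"y":0,"z":0.08,"rx":0,"ry":0,"rz":0,"claw":80},{"x":0,"y":0,"z":0.16,"rx":0,"ry":0,"rz":0,"claw":77},{"x":0,"y":0,"z":0.24,"rx":0,"ry":0,"rz":0,"claw":77}]'

```text
t: 21.73
tool_pos: [0.4393, 0.2045, 0.1519]
orientation: [-1.92, -2.485, 0.003]
force: [1.0, 0.6, 0.2]
opening: 0.0642
gripper_force: 0.0
```

>>> arm_command --targets '[{"x":0,"y":-0.05,"z":0.08,"rx":0,"ry":0,"rz":0,"claw":77},{"x":0,"y":-0.12,"z":0.12,"rx":0,"ry":0,"rz":0,"claw":77},{"x":0,"y":-0.15,"z":0.12,"rx":0,"ry":0,"rz":0,"claw":77},{"x":0,"y":-0.15,"z":0.12,"rx":0,"ry":0,"rz":0,"claw":77}]'

```text
t: 22.07
tool_pos: [0.4422, 0.1276, 0.2144]
orientation: [1.921, 2.48, 0.005]
force: [0.5, -0.2, -0.2]
opening: 0.0648
gripper_force: 0.0
```

Run:
```python
from h import *
st();st();c,im,d=snap('wrist','w9');cv2.imwrite('pics/w9b.png',im[...,::-1])
P=cloud(c,d);hsv=cv2.cvtColor(im,cv2.COLOR_RGB2HSV)
for k in blobs(hsv,(18,50,90),(34,255,255),(150,420,20,250),150):
    m=np.zeros(d.shape,np.uint8);cv2.drawContours(m,[k],-1,1,-1);Q=P[m>0];X=Q[Q[:,2]>.038]
    print(cv2.boundingRect(k),np.percentile(Q[:,2],97),len(X) and cv2.minAreaRect((X[:,:2]*1000).astype(np.float32)))
```

```text
t 22.17 tcp [0.4407 0.1297 0.2113] yaw 104.5 zax [ 0.001  0.001 -1.   ] open 0.0651 F [0.3 0.2 0.2] g 0.0 q [ 0.17 -0.25  1.89  0.    1.5  -0.08]
t 22.27 tcp [0.44   0.1305 0.2101] yaw 104.6 zax [-0.001  0.    -1.   ] open 0.065 F [0.4 0.8 0.7] g 0.0 q [ 0.18 -0.25  1.89  0.    1.5  -0.08]
(291, 93, 32, 32) 0.04769460901970218 ((435.8750915527344, 208.41444396972656), (14.140449523925781, 28.245824813842773), 62.2003173828125)
```

>>> arm_command --targets '[{"x":-0.005,"y":-0.07,"z":0,"rx":0,"ry":0,"rz":0,"claw":77},{"x":-0.01,"y":-0.14,"z":0,"rx":0,"ry":0,"rz":0,"claw":77},{"x":-0.015,"y":-0.21,"z":0,"rx":0,"ry":0,"rz":0,"claw":77},{"x":-0.018,"y":-0.28,"z":0,"rx":0,"ry":0,"rz":0,"claw":77},{"x":-0.018,"y":-0.317,"z":-0.02,"rx":0,"ry":0,"rz":0,"claw":77},{"x":-0.018,"y":-0.317,"z":-0.07,"rx":0,"ry":0,"rz":0,"claw":77},{"x":-0.018,"y":-0.317,"z":-0.12,"rx":0,"ry":0,"rz":0,"claw":77},{"x":-0.018,"y":-0.317,"z":-0.14,"rx":0,"ry":0,"rz":0,"claw":77},{"x":-0.018,"y":-0.317,"z":-0.14,"rx":0,"ry":0,"rz":0,"claw":77}]'

```text
t: 23.07
tool_pos: [0.4292, -0.0275, 0.1372]
orientation: [-1.916, -2.482, 0.005]
force: [-0.5, -0.1, 0.5]
opening: 0.0651
gripper_force: 0.0
```

Run:
```python
from h import *
c,im,d=load('w9');P=cloud(c,d)[70:150,270:345].reshape(-1,3);X=P[(P[:,2]>.0445)&(P[:,2]<.06)];print('knob',len(X),cv2.minAreaRect((X[:,:2]*1000).astype(np.float32)),X.mean(0))
X=P[(P[:,2]>.028)&(P[:,2]<.036)];print('shoulder',len(X),cv2.minAreaRect((X[:,:2]*1000).astype(np.float32)))
st();st();c,im,d=snap('wrist','w10');P=cloud(c,d)
Q=P[130:300,200:370].reshape(-1,3);X=Q[(Q[:,2]>.034)&(Q[:,2]<.05)&(abs(Q[:,0]-.43)<.03)&(abs(Q[:,1]+.028)<.03)]
print('loupe',len(X),cv2.minAreaRect((X[:,:2]*1000).astype(np.float32)),np.percentile(X[:,2],97))
```

```text
knob 266 ((441.5236511230469, 205.45657348632812), (13.994285583496094, 14.260472297668457), 16.160924911499023) [0.44164258 0.20530966 0.04661584]
shoulder 455 ((441.9411926269531, 205.195068359375), (25.532611846923828, 24.62425422668457), 14.997354507446289)
t 23.17 tcp [ 0.4315 -0.0279  0.1407] yaw 104.7 zax [-0.001  0.    -1.   ] open 0.0648 F [1.5 0.2 0.2] g 0.0 q [-0.18 -0.28  2.04  0.    1.37 -0.44]
t 23.27 tcp [ 0.4326 -0.0282  0.1422] yaw 104.7 zax [ 0.002 -0.    -1.   ] open 0.0646 F [-0.2  0.4  1.2] g 0.0 q [-0.18 -0.28  2.04  0.    1.37 -0.44]
loupe 2083 ((431.3202209472656, -27.035785675048828), (36.7320442199707, 36.82239532470703), 50.3585205078125) 0.041497694696481985
```

>>> arm_command --targets '[{"x":-0.001,"y":0.002,"z":-0.03,"rx":0,"ry":0,"rz":0,"claw":77},{"x":-0.001,"y":0.002,"z":-0.1,"rx":0,"ry":0,"rz":0,"claw":77},{"x":-0.001,"y":0.002,"z":-0.17,"rx":0,"ry":0,"rz":0,"claw":77},{"x":-0.001,"y":0.002,"z":-0.21,"rx":0,"ry":0,"rz":0,"claw":77},{"x":-0.001,"y":0.002,"z":-0.226,"rx":0,"ry":0,"rz":0,"claw":77},{"x":-0.001,"y":0.002,"z":-0.232,"rx":0,"ry":0,"rz":0,"claw":77},{"x":-0.001,"y":0.002,"z":-0.232,"rx":0,"ry":0,"rz":0,"claw":77},{"x":-0.001,"y":0.002,"z":-0.232,"rx":0,"ry":0,"rz":0,"claw":77}]'

```text
t: 23.98
tool_pos: [0.4328, -0.0278, 0.0266]
orientation: [1.919, 2.484, 0.002]
force: [-0.3, -0.7, 0.4]
opening: 0.0647
gripper_force: 0.0
```

>>> arm_command --targets '[{"x":0,"y":0,"z":0,"rx":0,"ry":0,"rz":0,"claw":190},{"x":0,"y":0,"z":0,"rx":0,"ry":0,"rz":0,"claw":190},{"x":0,"y":0,"z":0,"rx":0,"ry":0,"rz":0,"claw":190},{"x":0,"y":0,"z":0,"rx":0,"ry":0,"rz":0,"claw":190},{"x":0,"y":0,"z":0,"rx":0,"ry":0,"rz":0,"claw":190},{"x":0,"y":0,"z":0,"rx":0,"ry":0,"rz":0,"claw":190}]' --squeeze 20

```text
t: 24.48
tool_pos: [0.4314, -0.0276, 0.025]
orientation: [1.921, 2.485, 0.0]
force: [-0.6, 0.2, 2.1]
opening: 0.0351
gripper_force: 20.0
```

Run:
```python
from h import *
st()
```

```text
t 24.58 tcp [ 0.4314 -0.0276  0.025 ] yaw 104.6 zax [ 0.001 -0.    -1.   ] open 0.0353 F [-0.9 -0.3  3.4] g 20.00046700153689 q [-0.18 -0.12  2.14  0.    1.12 -0.44]
```

>>> arm_command --targets '[{"x":0,"y":0,"z":0.05,"rx":0,"ry":0,"rz":0,"claw":190},{"x":0,"y":0,"z":0.13,"rx":0,"ry":0,"rz":0,"claw":190},{"x":0,"y":0,"z":0.21,"rx":0,"ry":0,"rz":0,"claw":190},{"x":0,"y":0,"z":0.29,"rx":0,"ry":0,"rz":0,"claw":190},{"x":0,"y":0,"z":0.36,"rx":0,"ry":0,"rz":0,"claw":190},{"x":0,"y":0.05,"z":0.38,"rx":0,"ry":0,"rz":0,"claw":190},{"x":0,"y":0.12,"z":0.38,"rx":0,"ry":0,"rz":0,"claw":190},{"x":0,"y":0.19,"z":0.38,"rx":0,"ry":0,"rz":0,"claw":190},{"x":0,"y":0.26,"z":0.38,"rx":0,"ry":0,"rz":0,"claw":190},{"x":0,"y":0.33,"z":0.38,"rx":0,"ry":0,"rz":0,"claw":190}]'

```text
t: 25.42
tool_pos: [0.4307, 0.1389, 0.2147]
orientation: [1.922, 2.485, 0.0]
force: [0.0, -0.2, -0.7]
opening: 0.0355
gripper_force: 20.0
```

>>> arm_command --targets '[{"x":-0.004,"y":0.07,"z":0,"rx":0,"ry":0,"rz":0,"claw":190},{"x":-0.008,"y":0.14,"z":0,"rx":0,"ry":0,"rz":0,"claw":190},{"x":-0.012,"y":0.21,"z":0,"rx":0,"ry":0,"rz":0,"claw":190},{"x":-0.014,"y":0.28,"z":0,"rx":0,"ry":0,"rz":0,"claw":190},{"x":-0.014,"y":0.34,"z":0,"rx":0,"ry":0,"rz":0,"claw":190},{"x":-0.014,"y":0.367,"z":0,"rx":0,"ry":0,"rz":0,"claw":190},{"x":-0.014,"y":0.367,"z":-0.05,"rx":0,"ry":0,"rz":0,"claw":190},{"x":-0.014,"y":0.367,"z":-0.12,"rx":0,"ry":0,"rz":0,"claw":190},{"x":-0.014,"y":0.367,"z":-0.18,"rx":0,"ry":0,"rz":0,"claw":190},{"x":-0.014,"y":0.367,"z":-0.18,"rx":0,"ry":0,"rz":0,"claw":190}]'

```text
t: 26.25
tool_pos: [0.42, 0.3181, 0.1174]
orientation: [-1.918, -2.483, 0.017]
force: [-0.6, -0.8, -1.9]
opening: 0.0356
gripper_force: 20.0
```

Run:
```python
from h import *
st();st();st()
```

```text
t 26.35 tcp [0.4232 0.3199 0.1238] yaw 104.6 zax [-0.003 -0.002 -1.   ] open 0.0352 F [ 0.3 -0.9 -0. ] g 20.000051162564887 q [ 0.55  0.03  1.8  -0.    1.32  0.3 ]
t 26.45 tcp [0.4254 0.3213 0.127 ] yaw 104.6 zax [ 0.002  0.001 -1.   ] open 0.0354 F [-0.3 -0.5 -0.5] g 19.999976449535097 q [ 0.55  0.02  1.8  -0.    1.32  0.3 ]
t 26.55 tcp [0.4258 0.3217 0.1275] yaw 104.6 zax [ 0.004  0.002 -1.   ] open 0.0354 F [-0.3  0.2 -0.5] g 20.000026942097975 q [ 0.55  0.02  1.8  -0.    1.32  0.3 ]
```

>>> arm_command --targets '[{"x":-0.001,"y":0,"z":-0.05,"rx":0,"ry":0,"rz":0,"claw":190},{"x":-0.001,"y":0,"z":-0.1,"rx":0,"ry":0,"rz":0,"claw":190},{"x":-0.001,"y":0,"z":-0.14,"rx":0,"ry":0,"rz":0,"claw":190},{"x":-0.001,"y":0,"z":-0.165,"rx":0,"ry":0,"rz":0,"claw":190},{"x":-0.001,"y":0,"z":-0.178,"rx":0,"ry":0,"rz":0,"claw":190},{"x":-0.001,"y":0,"z":-0.184,"rx":0,"ry":0,"rz":0,"claw":190},{"x":-0.001,"y":0,"z":-0.184,"rx":0,"ry":0,"rz":0,"claw":190},{"x":-0.001,"y":0,"z":-0.184,"rx":0,"ry":0,"rz":0,"claw":190}]'

```text
t: 27.22
tool_pos: [0.4247, 0.3216, 0.0342]
orientation: [1.92, 2.485, 0.003]
force: [-0.3, -1.1, 0.3]
opening: 0.0355
gripper_force: 20.0
```

Run:
```python
from h import *
st()
```

```text
t 27.32 tcp [0.4246 0.3216 0.0341] yaw 104.6 zax [ 0.002  0.001 -1.   ] open 0.0352 F [ 0.5  0.1 -0.3] g 19.999814190268808 q [0.55 0.14 1.86 0.   1.14 0.3 ]
```

>>> arm_command --targets '[{"x":0,"y":0,"z":-0.001,"rx":0,"ry":0,"rz":0,"claw":180},{"x":0,"y":0,"z":-0.001,"rx":0,"ry":0,"rz":0,"claw":150},{"x":0,"y":0,"z":-0.001,"rx":0,"ry":0,"rz":0,"claw":120},{"x":0,"y":0,"z":-0.001,"rx":0,"ry":0,"rz":0,"claw":90},{"x":0,"y":0,"z":-0.001,"rx":0,"ry":0,"rz":0,"claw":77},{"x":0,"y":0,"z":0.02,"rx":0,"ry":0,"rz":0,"claw":77},{"x":0,"y":0,"z":0.08,"rx":0,"ry":0,"rz":0,"claw":77},{"x":0,"y":0,"z":0.16,"rx":0,"ry":0,"rz":0,"claw":77},{"x":0,"y":0,"z":0.24,"rx":0,"ry":0,"rz":0,"claw":77},{"x":0,"y":0,"z":0.32,"rx":0,"ry":0,"rz":0,"claw":77}]'

```text
t: 28.15
tool_pos: [0.4231, 0.3206, 0.1951]
orientation: [-1.921, -2.486, 0.0]
force: [1.1, 0.9, -0.7]
opening: 0.0648
gripper_force: 0.0
```

>>> arm_command --targets '[{"x":0,"y":-0.07,"z":0.06,"rx":0,"ry":0,"rz":0,"claw":77},{"x":0,"y":-0.14,"z":0.12,"rx":0,"ry":0,"rz":0,"claw":77},{"x":0,"y":-0.21,"z":0.16,"rx":0,"ry":0,"rz":0,"claw":77},{"x":0,"y":-0.28,"z":0.16,"rx":0,"ry":0,"rz":0,"claw":77},{"x":0,"y":-0.32,"z":0.16,"rx":0,"ry":0,"rz":0,"claw":77},{"x":0,"y":-0.32,"z":0.16,"rx":0,"ry":0,"rz":0,"claw":77}]'

```text
t: 28.65
tool_pos: [0.4241, 0.1577, 0.2748]
orientation: [1.923, 2.48, 0.002]
force: [0.0, -0.4, 0.4]
opening: 0.0649
gripper_force: 0.0
```

Run:
```python
from h import *
st();st();c,im,d=snap('wrist','w11');cv2.imwrite('pics/w11b.png',im[...,::-1]);P=cloud(c,d).reshape(-1,3)
for n,(x,y),lo in(('weight',(.4413,.205),.043),('loupe',(.4246,.321),.043),('long',(.5613,.391),.026),('short',(.5522,.2513),.02)):
    X=P[(np.hypot(P[:,0]-x,P[:,1]-y)<.045)&(P[:,2]>lo)&(P[:,2]<.07)]
    if len(X)>5:print(n,len(X),cv2.minAreaRect((X[:,:2]*1000).astype(np.float32)),np.percentile(X[:,2],[50,97]).round(4))
```

```text
t 28.75 tcp [0.4238 0.1605 0.2736] yaw 104.5 zax [ 0.001  0.001 -1.   ] open 0.0651 F [ 0.4 -0.3 -0.9] g 0.0 q [ 0.25 -0.29  1.81  0.    1.62 -0.  ]
t 28.85 tcp [0.4235 0.1615 0.2729] yaw 104.6 zax [-0.  0. -1.] open 0.0651 F [-0.5  0.5 -0.3] g 0.0 q [ 0.25 -0.29  1.81  0.    1.62 -0.  ]
weight 180 ((441.5211486816406, 205.3830108642578), (14.211641311645508, 14.530050277709961), 41.55810546875) [0.0465 0.048 ]
loupe 1254 ((424.8523254394531, 318.2137145996094), (36.58906555175781, 30.075790405273438), 15.345783233642578) [0.047  0.0498]
long 329 ((565.0563354492188, 364.0870361328125), (12.933704376220703, 20.670730590820312), 9.03734016418457) [0.0299 0.0353]
short 926 ((551.8712158203125, 250.79196166992188), (32.40370178222656, 79.46551513671875), 14.601305961608887) [0.0225 0.0246]
```

View pics/w11b.png

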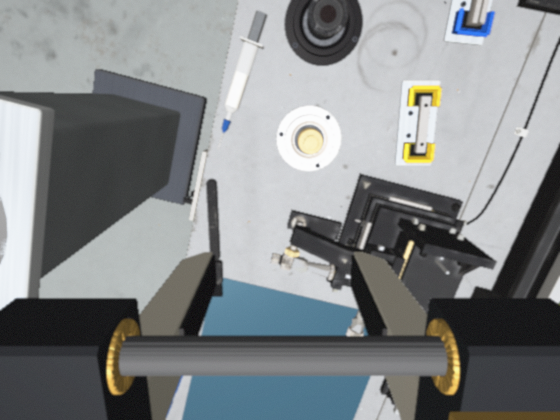

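Both nests are filled. One last check on the long tip (from w5), the loupe and the bottle.

Run:
```python
from h import *
c,im,d=load('w5');P=cloud(c,d)[0:125,286:306].reshape(-1,3)
X=P[(P[:,2]>.026)&(P[:,2]<.05)];print('long',cv2.minAreaRect((X[:,:2]*1000).astype(np.float32)),np.percentile(X[:,2],[50,97]))
c,im,d=load('w7');P=cloud(c,d)[60:165,314:328].reshape(-1,3)
X=P[(P[:,2]>.02)&(P[:,2]<.05)];print('short',cv2.minAreaRect((X[:,:2]*1000).astype(np.float32)),np.percentile(X[:,2],[50,97]))
c,im,d=snap('top','top1');P=cloud(c,d).reshape(-1,3)
X=P[(np.hypot(P[:,0]-.4246,P[:,1]-.321)<.035)&(P[:,2]>.036)&(P[:,2]<.07)];print('loupe',len(X),cv2.minAreaRect((X[:,:2]*1000).astype(np.float32)),np.percentile(X[:,2],[50,97]))
cv2.imwrite('pics/cropC.png',cv2.resize(im[165:255,80:280],None,fx=4,fy=4,interpolation=cv2.INTER_CUBIC)[...,::-1])
```

```text
long ((561.4141235351562, 389.6446228027344), (12.015373229980469, 71.93158721923828), 9.321198463439941) [0.02960043 0.03528371]
short ((552.3895874023438, 250.48297119140625), (11.96627140045166, 80.1028823852539), 16.539793014526367) [0.02316982 0.0247672 ]
loupe 154 ((422.54681396484375, 320.5137023925781), (36.037322998046875, 35.65223693847656), 28.593915939331055) [0.04638649 0.05335854]
```

View pics/cropC.png

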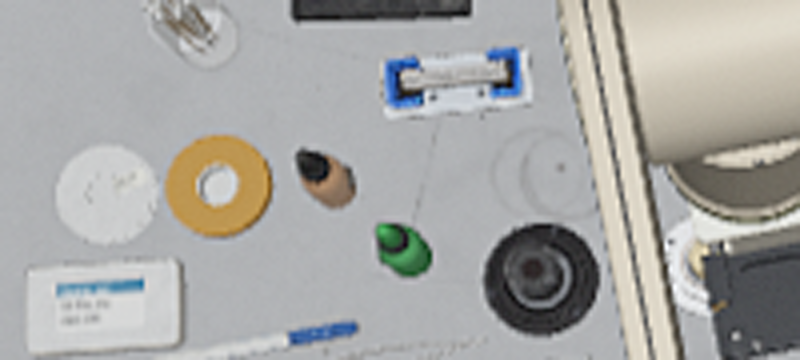

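The long tip is in the blue cradle and the loupe is in the black nest. The brown bottle at (325,178) hasn't moved. Handing in.

```bash
python3 -c "
from plant import robot
print(robot.close_job())"
```

```text
the job is handed in; nothing more can be done
None
```

I put all four tools in their own holders and handed the job in at about 29 s of the 106 s allowed; last camera checks showed each seated near centre and the flux bottle undisturbed, though the hand-in returned no verdict.

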